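# Size-sort valve discs through a stepped gauge under a sliding guard

## Task

Slide the clear guard of the gauge box fully open. Take the valve discs from the tray one at a time by their stems, red first, then yellow, then blue, then green if there is one, and set each squarely on the openings from the smallest upward until it enters, letting it drop through that first opening it fits before you fetch the next. Then slide the guard fully shut, leaving the clamp, flange and stopper where they lie.

Things in the scene. Friction and masses are not known exactly. Their poses are not given: they have to be found in the camera images.
- gauge: Grey gauge box, fixed to the desk for the run, 94 mm (x) by 230 mm (y) by 110 mm high, clear front; aluminium top plate with three round openings in a row along y, smallest at its +y end, marked by one, two and three black dots. Two guide rails (8 mm wide, 12 mm high above the plate) run along x at y = +-111 mm, from 47 mm before the origin to 143 mm behind it. Origin at the centre of the underside, z up; x points roughly away from the robot, turned by up to 0.25 rad.
- step_small (a point): Centre of the smallest round opening of the gauge, 39 mm across (the disc of 36 mm enters it with 1.5 mm to spare all round; the next size up rests on its rim), at the level of the plate's top, 110 mm above the desk. Axes as the gauge's. The plate is 5 mm thick; below it is a compartment of its own, 99 mm deep, about 84 by 70 mm.
- step_middle (a point): Centre of the middle round opening of the gauge, 45 mm across (the disc of 42 mm enters it with 1.5 mm to spare all round; the next size up rests on its rim), at the level of the plate's top, 110 mm above the desk. Axes as the gauge's. The plate is 5 mm thick; below it is a compartment of its own, 99 mm deep, about 84 by 70 mm.
- step_large (a point): Centre of the largest round opening of the gauge, 51 mm across (the disc of 48 mm enters it with 1.5 mm to spare all round; the next size up rests on its rim), at the level of the plate's top, 110 mm above the desk. Axes as the gauge's. The plate is 5 mm thick; below it is a compartment of its own, 99 mm deep, about 84 by 70 mm.
- guard (a joint): Sliding clear guard over the openings (86 by 208 mm, 4 mm thick, 2.5 mm above the plate). 0 = shut, all openings covered; 0.092 = fully open, all openings free; it slides along the gauge's +x to open, stays where it is left, friction about 2 N. It may start up to 12 mm open.
- guard_knob (a point): Centre of the guard's black upright knob, 20 mm across; its top is 14 mm above this point and the guard's upper face 16 mm below it. Moves with the guard. Axes as the gauge's.
- discs_tray: Steel tray 208 mm (x) by 303 mm (y), rim 19 mm high, fixed; origin at the centre of its underside.
- clamp: Bystander: aluminium pipe clamp, 56 x 74 x 27 mm, lying on the desk. Origin at its underside.
- flange: Bystander: round steel blank flange, 55 mm across, 9 mm high. Origin at its underside.
- stopper: Bystander, not always there: red-brown rubber stopper, 30 mm across, 27 mm high. Origin at its underside.
- red_a: Steel valve disc with an upright red stem, one of the two red discs, of which one is present; which, and so its diameter, is not known beforehand. Disc 36, 42 or 48 mm across and 7 mm thick, its lower edge bevelled 2 mm; on it a round red stem 16 mm across and 24 mm tall, so 31 mm in all; about 60 to 110 g. Origin at the centre of the disc's underside, z along the stem, up at the start. It stands on the floor of the tray (tray floor 2 mm above the desk).
- red_b: Steel valve disc with an upright red stem, one of the two red discs, of which one is present; which, and so its diameter, is not known beforehand. Disc 36, 42 or 48 mm across and 7 mm thick, its lower edge bevelled 2 mm; on it a round red stem 16 mm across and 24 mm tall, so 31 mm in all; about 60 to 110 g. Origin at the centre of the disc's underside, z along the stem, up at the start. It stands on the floor of the tray (tray floor 2 mm above the desk).
- yellow_a: Steel valve disc with an upright yellow stem, one of the two yellow discs, of which one is present; which, and so its diameter, is not known beforehand. Disc 36, 42 or 48 mm across and 7 mm thick, its lower edge bevelled 2 mm; on it a round yellow stem 16 mm across and 24 mm tall, so 31 mm in all; about 60 to 110 g. Origin at the centre of the disc's underside, z along the stem, up at the start. It stands on the floor of the tray (tray floor 2 mm above the desk).
- yellow_b: Steel valve disc with an upright yellow stem, one of the two yellow discs, of which one is present; which, and so its diameter, is not known beforehand. Disc 36, 42 or 48 mm across and 7 mm thick, its lower edge bevelled 2 mm; on it a round yellow stem 16 mm across and 24 mm tall, so 31 mm in all; about 60 to 110 g. Origin at the centre of the disc's underside, z along the stem, up at the start. It stands on the floor of the tray (tray floor 2 mm above the desk).
- blue_a: Steel valve disc with an upright blue stem, one of the two blue discs, of which one is present; which, and so its diameter, is not known beforehand. Disc 36, 42 or 48 mm across and 7 mm thick, its lower edge bevelled 2 mm; on it a round blue stem 16 mm across and 24 mm tall, so 31 mm in all; about 60 to 110 g. Origin at the centre of the disc's underside, z along the stem, up at the start. It stands on the floor of the tray (tray floor 2 mm above the desk).
- blue_b: Steel valve disc with an upright blue stem, one of the two blue discs, of which one is present; which, and so its diameter, is not known beforehand. Disc 36, 42 or 48 mm across and 7 mm thick, its lower edge bevelled 2 mm; on it a round blue stem 16 mm across and 24 mm tall, so 31 mm in all; about 60 to 110 g. Origin at the centre of the disc's underside, z along the stem, up at the start. It stands on the floor of the tray (tray floor 2 mm above the desk).
- green_a: Steel valve disc with an upright green stem, one of the two green discs, of which one or none is present; which, and so its diameter, is not known beforehand. Disc 36, 42 or 48 mm across and 7 mm thick, its lower edge bevelled 2 mm; on it a round green stem 16 mm across and 24 mm tall, so 31 mm in all; about 60 to 110 g. Origin at the centre of the disc's underside, z along the stem, up at the start. It stands on the floor of the tray (tray floor 2 mm above the desk).
- green_b: Steel valve disc with an upright green stem, one of the two green discs, of which one or none is present; which, and so its diameter, is not known beforehand. Disc 36, 42 or 48 mm across and 7 mm thick, its lower edge bevelled 2 mm; on it a round green stem 16 mm across and 24 mm tall, so 31 mm in all; about 60 to 110 g. Origin at the centre of the disc's underside, z along the stem, up at the start. It stands on the floor of the tray (tray floor 2 mm above the desk).
There are look-alikes about, which are no part of the job. What is shaped like the yellow_b but pink is not meant. Leave any turquoise look-alike of the green_a alone.

How it is judged:
On the way, in this order (a step that is already met when the one before it is completed fails the run):
1. with the guard fully open, the red disc has been tried on the smallest opening (value of joint guard above 0.084 m and ((horizontal distance between red_a and step_small below 0.009 m and z of red_a in the frame of step_small between -0.006 and 0.004 m) or (horizontal distance between red_b and step_small below 0.009 m and z of red_b in the frame of step_small between -0.006 and 0.004 m))), for 0.1 s.
2. the red disc, if too big for the middle opening, has been tried on it (set centred on it, not entering) (horizontal distance between red_a and step_middle below 0.009 m and z of red_a in the frame of step_middle between -0.006 and 0.004 m), for 0.1 s.
3. the red disc has dropped through the smallest opening it enters, and is let go (z of red_a in the frame of step_large between -0.112 and -0.018 m and x of red_a in the frame of step_large between -0.045 and 0.045 m and y of red_a in the frame of step_large between -0.036 and 0.036 m and contact force between each of red_a, red_b and the fingers below 0.05 N and z of red_b in the frame of step_middle between -0.112 and -0.018 m and x of red_b in the frame of step_middle between -0.045 and 0.045 m and y of red_b in the frame of step_middle between -0.036 and 0.036 m), for 0.2 s.
4. the yellow disc, if too big for the smallest opening, has been tried on it (set centred on it, not entering) (horizontal distance between yellow_b and step_small below 0.009 m and z of yellow_b in the frame of step_small between -0.006 and 0.004 m), for 0.1 s.
5. the yellow disc has dropped through the smallest opening it enters, and is let go (z of yellow_a in the frame of step_small between -0.112 and -0.018 m and x of yellow_a in the frame of step_small between -0.045 and 0.045 m and y of yellow_a in the frame of step_small between -0.036 and 0.036 m and contact force between each of yellow_a, yellow_b and the fingers below 0.05 N and z of yellow_b in the frame of step_middle between -0.112 and -0.018 m and x of yellow_b in the frame of step_middle between -0.045 and 0.045 m and y of yellow_b in the frame of step_middle between -0.036 and 0.036 m), for 0.2 s.
6. the blue disc, if too big for the smallest opening, has been tried on it (set centred on it, not entering) (horizontal distance between blue_a and step_small below 0.009 m and z of blue_a in the frame of step_small between -0.006 and 0.004 m), for 0.1 s.
7. the blue disc, if too big for the middle opening, has been tried on it (set centred on it, not entering) (horizontal distance between blue_a and step_middle below 0.009 m and z of blue_a in the frame of step_middle between -0.006 and 0.004 m), for 0.1 s.
8. the blue disc has dropped through the smallest opening it enters, and is let go (z of blue_a in the frame of step_large between -0.112 and -0.018 m and x of blue_a in the frame of step_large between -0.045 and 0.045 m and y of blue_a in the frame of step_large between -0.036 and 0.036 m and contact force between each of blue_a, blue_b and the fingers below 0.05 N and z of blue_b in the frame of step_small between -0.112 and -0.018 m and x of blue_b in the frame of step_small between -0.045 and 0.045 m and y of blue_b in the frame of step_small between -0.036 and 0.036 m), for 0.2 s.
9. the green disc, if too big for the smallest opening, has been tried on it (set centred on it, not entering) (horizontal distance between green_b and step_small below 0.009 m and z of green_b in the frame of step_small between -0.006 and 0.004 m), for 0.1 s.
10. the green disc has dropped through the smallest opening it enters, and is let go (z of green_a in the frame of step_small between -0.112 and -0.018 m and x of green_a in the frame of step_small between -0.045 and 0.045 m and y of green_a in the frame of step_small between -0.036 and 0.036 m and contact force between each of green_a, green_b and the fingers below 0.05 N and z of green_b in the frame of step_middle between -0.112 and -0.018 m and x of green_b in the frame of step_middle between -0.045 and 0.045 m and y of green_b in the frame of step_middle between -0.036 and 0.036 m), for 0.2 s.
At the end, for the whole second after the job is handed in: Every disc present lies in the compartment below the smallest opening it enters (underside at least 18 mm below the plate's top), let go and at rest, and the guard is shut to within 5 mm (all of step 3 and all of step 5 and all of step 8 and all of step 10 and linear speed of each of red_a, red_b, yellow_a, yellow_b, blue_a, blue_b, green_a, green_b below 0.02 m/s and value of joint guard between -0.005 and 0.005 m); the robot touches nothing.
It fails at once if the clamp is shifted by more than 30 mm (distance of clamp from where it was at the start of the episode above 0.03 m).
It fails at once if the flange is shifted by more than 30 mm (distance of flange from where it was at the start of the episode above 0.03 m).
It fails at once if the stopper is shifted by more than 30 mm (distance of stopper from where it was at the start of the episode above 0.03 m).
Of red_a, red_b only 1 to 1 are there at a start; the rules pass over those that are not, and their reading is None.
Of yellow_a, yellow_b only 1 to 1 are there at a start; the rules pass over those that are not, and their reading is None.
Of blue_a, blue_b only 1 to 1 are there at a start; the rules pass over those that are not, and their reading is None.
Of green_a, green_b, stopper only 1 to 1 are there at a start; the rules pass over those that are not, and their reading is None.
At some moment in a run one of red_a, red_b, yellow_a, yellow_b, blue_a, blue_b, green_a, green_b may be knocked a few centimetres aside while the robot is not near it.
Once in a run the grip may slacken for a moment while it holds something.
It also fails if it takes over 210 s, if anything falls off the work surface, if the arm or the gripper's body presses on something with over 40 N, if the wrist force passes 120 N, or if a joint passes its speed limit or range.

## Robot

A 6-joint arm with a two-finger parallel gripper is mounted at the origin on a cart in front of the work surface, level with it; the furniture and walls round the work are solid. World frame = base frame: x ahead of the robot, y to its left, z up, the work surface at z = 0. Lengths are in m, angles in rad, forces in N, time in s.
With the tool pointing down it reaches from about 0.4 to 0.925 m from the base axis. Payload 3.4 kg.
Tool frame: the origin (TCP) lies at the very end of the fingers, on their centre line; the grasp point (between the pads) lies 19 mm behind it; z points along the fingers, y is the direction in which the jaws open and shut (so a half turn about z gives the same grasp; the last joint's range is limited). The gripper opens to 85 mm and grips with 20 to 120 N. Pads are 22 mm wide; open, the fingers measure 114 mm over their backs; the gripper's body (76 mm by 85 mm) begins 54 mm behind the grasp point. The pads swing forward as they close: fully open they stand 13 mm farther back than shut.
Start: joints at [-1.319, 0.307, 1.506, -0, 1.328, -0.073], TCP at [0.183, -0.545, 0.231] pointing down, gripper open.
Joint ranges: [-3.12, 3.12], [-1.05, 2.28], [0.14, 2.33], [-1.42, 4.57], [0.1, 2.73], [-2.68, 2.68]. Speed limits (rad/s): [2.57, 2.57, 3.14, 3.14, 3.14, 3.14].

## Interface

Orientations are given as a unit quaternion [x, y, z, w].
In Python, from plant import env gives the robot as it stands. The module is installed in compiled form; this text tells all that it offers.
- The arm moves only by the tool step_arm, never from a script. Its argument "moves" is a list of rows, each a list of 4 numbers: the shift along the tool's x, y, z in m, then the turn about the tool's z in rad. In form: [[tx, ty, tz, turn], ...]. A call has 1 to 20 rows; each row is the pose to reach, as a shift and turn from the pose commanded when the call began, along the tool's axes at that moment; what a row does not reach only later rows make up. A row lasts 1/12 s, in which the tool goes at most 41.7 mm and 7.16 degrees, less where a joint would pass 70% of its speed; a pose out of reach is approached as far as the arm can. A call with a gripper value outside its range is refused whole. "grip" is the gripper's target within -1 to 1 (shut at 1, half-way at 0, fully open at -1), set as the call begins (left out, the last holds). The fingers move at their own pace and stop on an object; "grip_force" is the grip in N (left out, the last holds). Time passes only in rows, so rows that repeat a pose let the fingers close. It gives the time, the measured TCP pose, the force and the opening at its end, in the units of the state.
- env.sense(): the state, without advancing time (a new reading comes with each control period).
- env.read_camera(name): name is "scene" or "side" or "wrist"; returns a dict with "frame" (384x512x3 uint8, red, green, blue), "mtx" (3x3 intrinsics, pixels), "xyz" and "attitude" of the camera in the world. Camera axes: x right, y down, z forward; pixel columns grow to the right and rows downward; lengths in m; the calibration is good to about 2 mm. A picture is of the moment at which its call begins. There is no depth.
- env.sign_off(): hands the job in, once; it reports no verdict.
The state is a dict: "time": time; "joint_pos": joint angles; "joint_velocities": joint speeds; "tau": joint torques, N m; "tool_pos": TCP position; "tcp_rot": TCP orientation; "force": force on the tool from outside, world axes, zero at the start; "wrist_torque": the same for the moment, N m; "finger_gap": finger opening in m.
Only numpy, scipy, OpenCV 4.12 (cv2) and the standard library are available. Lean on these libraries where they do the work, as an engineer would, in place of code of your own. Each camera call takes 0.05 s, during which the arm holds its last target.

## Working session

There is one attempt and no reset: what is moved stays moved. The work goes in short steps, Python scripts to look and compute and a tool call to move; the robot and the scene stay as the last step left them, time stands still between calls to the robot, and variables do not carry over. Pictures are saved under pics/ and viewed, and the job is handed in when it is done.

Besides the shell and the picture viewer there is one more tool, called after "Emit:" as name([rows], argument=value, ...), one row to a line, values as JSON. step_arm: Moves the arm, as the interface text tells. Its arguments: {"type":"object","properties":{"moves":{"type":"array"},"grip":{"type":"number"},"grip_force":{"type":"number"}},"required":["moves"]}

```bash
mkdir -p pics; cat > h.py <<'E'
import numpy as np, cv2
from plant import env
from scipy.spatial.transform import Rotation as R
def snap(n,f=None):
    c=env.read_camera(n)
    if f: cv2.imwrite('pics/'+f,cv2.cvtColor(c['frame'],cv2.COLOR_RGB2BGR))
    return c
def rot(c):
    a=np.array(c['attitude'],float)
    return a if a.shape==(3,3) else R.from_quat(a).as_matrix()
def ray(c,u,v):
    d=np.linalg.solve(np.array(c['mtx'],float),np.array([u,v,1.]))
    return np.array(c['xyz'],float),rot(c)@d
def onz(c,u,v,z):
    o,d=ray(c,u,v); return o+d*(z-o[2])/d[2]
def proj(c,p):
    q=rot(c).T@(np.array(p,float)-np.array(c['xyz'])); q=np.array(c['mtx'])@q; return q[:2]/q[2]
E
python3 - <<'E'
from h import *
s=env.sense(); print(s)
for n in ['scene','side','wrist']:
    c=snap(n,n+'0.png'); print(n,c['xyz'],c['attitude'],c['mtx'])
E
```

```text
{'time': 0.0, 'joint_pos': array([-1.31949968e+00,  3.07539714e-01,  1.50766846e+00,  1.84474725e-05,
        1.32841500e+00, -7.34756945e-02]), 'joint_velocities': array([-0.00087116,  0.00134877, -0.00116853, -0.00060548,  0.00140008,
        0.00133483]), 'tau': array([-7.81316703e-04, -4.57557750e+01, -2.51916307e+01, -2.11262609e-04,
        1.31959881e-02,  2.67125692e-06]), 'tool_pos': array([ 0.18329981, -0.54426049,  0.23040198]), 'tcp_rot': array([ 9.86844163e-01,  1.61671168e-01, -8.12321520e-05, -1.01204790e-03]), 'force': array([-0.64850217, -0.61188306,  0.19876599]), 'wrist_torque': array([ 0.01296567, -0.06158312,  0.0112365 ]), 'finger_gap': 0.08510562879026026}
scene [-0.10458017  0.5825247   1.06236415] [-0.37098898  0.85091063 -0.33725344  0.15677498] [[469.52238393   0.         253.44289564]
 [  0.         469.52238393 194.19006954]
 [  0.           0.           1.        ]]
side [0.13009839 0.62281919 0.75949393] [-0.24450743  0.87047974 -0.4076276   0.12775318] [[360.34157887   0.         251.60965695]
 [  0.         360.34157887 194.8172056 ]
 [  0.           0.           1.        ]]
wrist [ 0.24987196 -0.52350522  0.3725104 ] [ 0.80455932 -0.5774984  -0.08180782  0.11174693] [[271.67874848   0.         258.24293872]
 [  0.         271.67874848 193.73498476]
 [  0.           0.           1.        ]]
```

View pics/scene0.png

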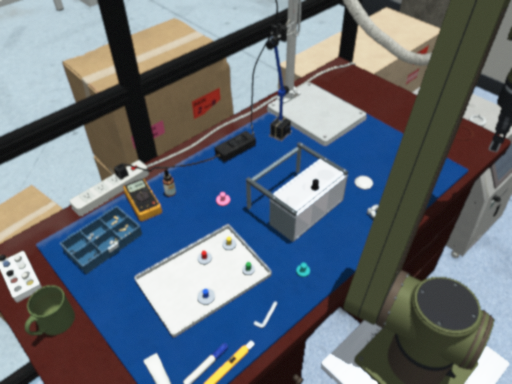

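View pics/side0.png

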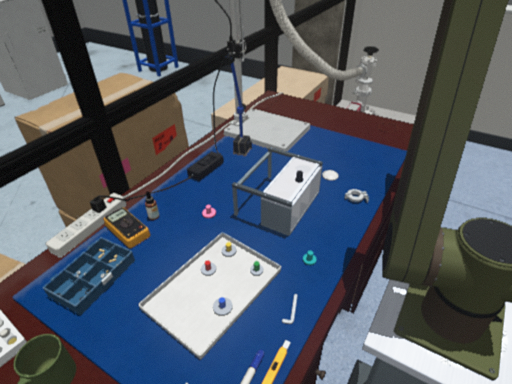

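View pics/wrist0.png

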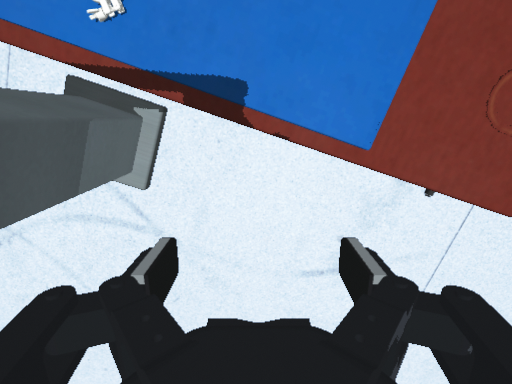

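```bash
python3 - <<'E'
from h import *
for n in ['scene','side']:
    c=snap(n); f=c['frame']
    hsv=cv2.cvtColor(f,cv2.COLOR_RGB2HSV)
    for nm,(a,b,st) in dict(red=(0,6,150),yellow=(17,30,150),blue=(112,125,140),green=(50,72,120),turq=(76,92,120),pink=(160,176,80)).items():
        m=cv2.inRange(hsv,(a,st,60),(b,255,255))
        k,l,s,ce=cv2.connectedComponentsWithStats(m)
        for i in range(1,k):
            if 20<s[i,4]<400:
                p=onz(c,*ce[i],0.021)
                if 0.2<p[0]<0.9 and -.6<p[1]<.5: print(n,nm,s[i],ce[i].round(1),p.round(4))
    x0,y0=(230,130) if n=='scene' else (220,140)
    cv2.imwrite(f'pics/g_{n}.png',cv2.cvtColor(cv2.resize(f[y0:y0+120,x0:x0+150],None,fx=5,fy=5,interpolation=cv2.INTER_CUBIC),cv2.COLOR_RGB2BGR))
    x0,y0=(130,190)
    cv2.imwrite(f'pics/t_{n}.png',cv2.cvtColor(cv2.resize(f[y0+10:y0+150,x0:x0+190],None,fx=4,fy=4,interpolation=cv2.INTER_CUBIC),cv2.COLOR_RGB2BGR))
E
```

```text
scene red [420 215   9  11  36] [424.  219.3] [ 0.2265 -0.3671  0.021 ]
scene red [202 251   4   7  23] [203.7 254. ] [0.5665 0.1758 0.021 ]
scene yellow [124 187  37  33 288] [143.2 208.4] [0.8233 0.2036 0.021 ]
scene yellow [205 347  43  37 334] [227.  366.2] [0.2826 0.3327 0.021 ]
scene blue [213 344  15  15  98] [219.8 350.4] [0.3227 0.3207 0.021 ]
scene turq [297 264  12  12 113] [302.7 270. ] [0.3452 0.0164 0.021 ]
scene pink [217 193  13  12 116] [222.7 199.2] [0.6887 0.0058 0.021 ]
side yellow [104 218  45  30 376] [127.7 234.7] [0.8325 0.2038 0.021 ]
side yellow [262 347  24  37 295] [274.8 366.3] [0.2877 0.3135 0.021 ]
side blue [219 298   6   9  29] [221.5 301.6] [0.4706 0.2453 0.021 ]
side blue [250 350  14  20 138] [257.2 358.9] [0.3263 0.3193 0.021 ]
side turq [303 251  13  14 110] [309.3 258.1] [0.349  0.0166 0.021 ]
side pink [202 205  14  13 120] [208.6 211.8] [0.691  0.0062 0.021 ]
```

View pics/g_scene.png

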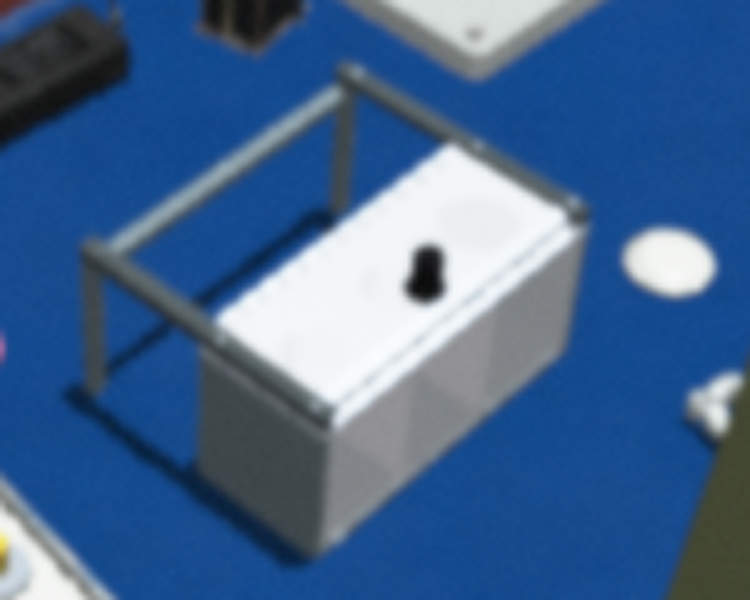

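View pics/g_side.png

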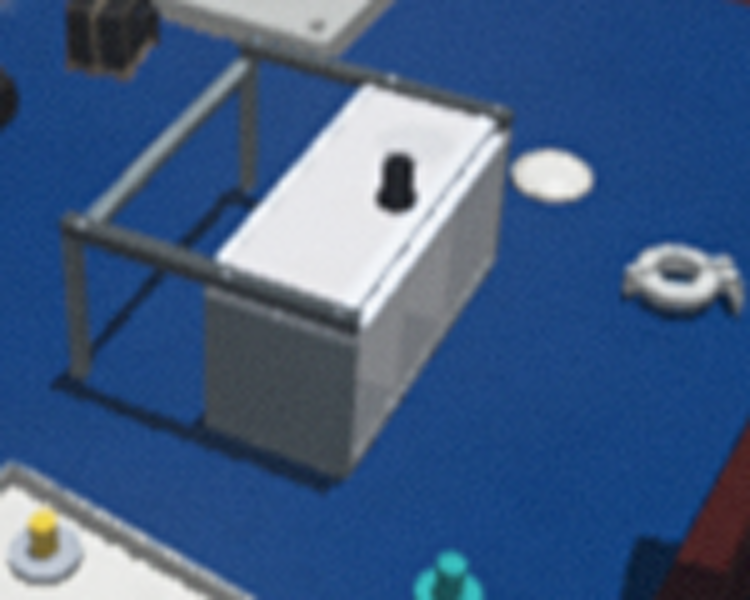

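View pics/t_scene.png

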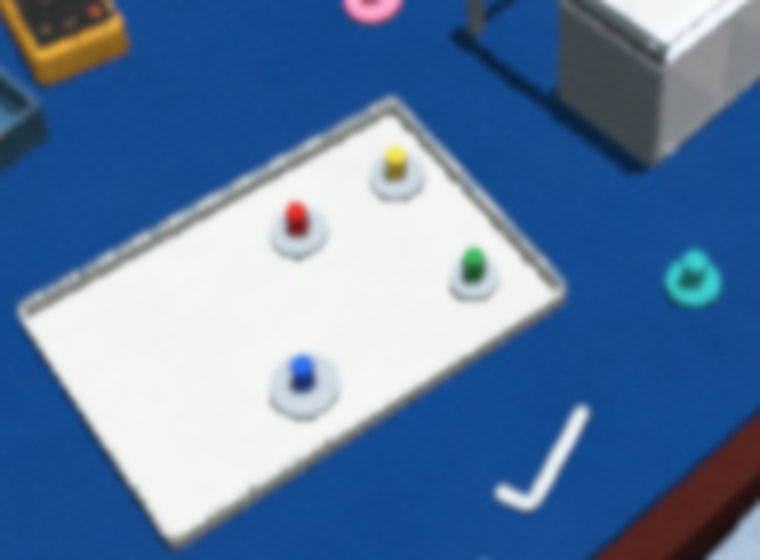

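```bash
python3 - <<'E'
from h import *
S=env.read_camera('scene'); D=env.read_camera('side')
def pt(c,x,y): 
    return (np.array([x,y])/5+((230,130) if c is S else (220,140)))-.4
z=.122
for c,L in ((S,[(328,405),(578,207),(97,247),(350,72)]),(D,[(350,315),(503,117),(75,222),(255,45)])):
    P=[onz(c,*pt(c,*q),z)[:2] for q in L]
    print(np.round(P,4))
    a=P[0]-P[1]; b=P[2]-P[0]; d=P[3]-P[1]
    print('yaw',np.arctan2(-a[0],a[1]),np.arctan2(b[1],b[0]),np.arctan2(d[1],d[0]),'len',[np.hypot(*v).round(4) for v in (a,b,d)])
    q=(428,252) if c is S else (400,160)
    print('knob top',onz(c,*pt(c,*q),.1465).round(4))
    q=(425,295) if c is S else (396,203)
    print('knob base',onz(c,*pt(c,*q),.1165).round(4))
    q=(315,555) if c is S else (345,480)
    print('corner base',onz(c,*pt(c,*q),.0).round(4))
    x0,y0=130,200
for c in (S,D):
    hsv=cv2.cvtColor(c['frame'],cv2.COLOR_RGB2HSV)
    for nm,(a,b,st) in dict(red=(0,10,110),red2=(170,180,110),yellow=(17,32,110),blue=(100,125,90),green=(45,75,80)).items():
        m=cv2.inRange(hsv,(a,st,30),(b,255,255))
        # tray interior mask
        T=np.array([proj(c,(x,y,.02)) for x,y in ((.0,0),)])
        k,l,s,ce=cv2.connectedComponentsWithStats(m)
        for i in range(1,k):
            p=onz(c,*ce[i],0.021)
            if 8<s[i,4]<300 and .4<p[0]<.68 and .04<p[1]<.35: print(nm,s[i],p.round(4))
E
```

```text
[[ 0.4461 -0.0525]
 [ 0.4535 -0.2678]
 [ 0.6205 -0.0437]
 [ 0.6273 -0.2597]]
yaw 0.034334488305627256 0.05063176196010759 0.04684980270010267 len [np.float64(0.2154), np.float64(0.1747), np.float64(0.174)]
knob top [ 0.4726 -0.1578  0.1465]
knob base [ 0.4694 -0.1553  0.1165]
corner base [ 0.443  -0.0471  0.    ]
[[ 0.4472 -0.0508]
 [ 0.4523 -0.266 ]
 [ 0.6221 -0.0438]
 [ 0.6265 -0.2617]]
yaw 0.023741505350647903 0.04020533960819029 0.02437389107356561 len [np.float64(0.2152), np.float64(0.1751), np.float64(0.1742)]
knob top [ 0.4735 -0.1618  0.1465]
knob base [ 0.4732 -0.1601  0.1165]
corner base [ 0.4427 -0.0473  0.    ]
red [202 251   4   7  24] [0.5674 0.175  0.021 ]
yellow [227 237   4   7  25] [0.5566 0.0952 0.021 ]
blue [202 289   7   9  44] [0.4677 0.2495 0.021 ]
green [246 262   5   8  35] [0.4554 0.1127 0.021 ]
red [205 261   5   5  20] [0.5721 0.1684 0.021 ]
red2 [205 264   5   6  15] [0.5638 0.1789 0.021 ]
yellow [226 243   5   8  33] [0.5577 0.092  0.021 ]
blue [219 297   6  11  53] [0.4692 0.2461 0.021 ]
green [254 261   5  10  38] [0.4565 0.1099 0.021 ]
```

```bash
cat >> h.py <<'E'
def plan(x,y,z,yaw=None):
    s=env.sense(); M=R.from_quat(s['tcp_rot']).as_matrix()
    d=M.T@(np.array([x,y,z])-s['tool_pos']); cy=np.arctan2(M[1,0],M[0,0])
    t=0 if yaw is None else cy-yaw
    print('tool',s['tool_pos'].round(4),'yaw',cy.round(4),'gap',round(s['finger_gap'],4),'t',round(s['time'],2),'F',s['force'].round(1)); print('move',d.round(4),'turn',round(t,4))
E
python3 - <<'E'
from h import *
plan(.40,-.16,.30,.035)
E
```

```text
tool [ 0.1834 -0.5448  0.2311] yaw 0.3248 gap 0.0852 t 0.35 F [0.  0.6 0. ]
move [ 0.328  -0.2956 -0.0688] turn 0.2898
```

Emit:
step_arm([
  [0.025, -0.022, -0.03, 0.03],
  [0.055, -0.049, -0.05, 0.06],
  [0.085, -0.076, -0.069, 0.1],
  [0.115, -0.103, -0.069, 0.13],
  [0.145, -0.13, -0.069, 0.16],
  [0.175, -0.157, -0.069, 0.2],
  [0.205, -0.184, -0.069, 0.23],
  [0.235, -0.211, -0.069, 0.26],
  [0.265, -0.238, -0.069, 0.29],
  [0.295, -0.265, -0.069, 0.29],
  [0.315, -0.284, -0.069, 0.29],
  [0.328, -0.296, -0.069, 0.29],
  [0.328, -0.296, -0.069, 0.29],
  [0.328, -0.296, -0.069, 0.29],
], grip=1)

```text
time: 1.52
tool_pos: [0.4, -0.1592, 0.3004]
tcp_rot: [1.0, 0.019, -0.0, 0.0]
force: [1.2, 0.1, 0.4]
finger_gap: -0.0
```

```bash
python3 - <<'E'
from h import *
c=snap('wrist','w1.png'); plan(.4,-.16,.3,.035)
E
```

```text
tool [ 0.3997 -0.16    0.3003] yaw 0.036 gap 0.0002 t 1.57 F [-0.1  0.2  0.9]
move [0.0003 0.     0.0003] turn 0.001
```

View pics/w1.png

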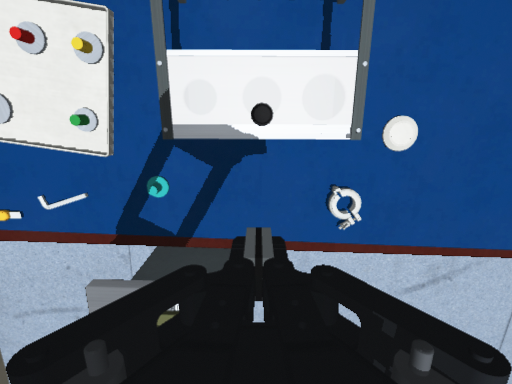

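```bash
python3 - <<'E'
from h import *
c=snap('wrist')
f=cv2.cvtColor(c['frame'],cv2.COLOR_RGB2BGR)
cv2.imwrite('pics/w1c.png',cv2.resize(f[40:150,145:385],None,fx=3.3,fy=3.3,interpolation=cv2.INTER_CUBIC))
E
```

```text
(no output)
```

View pics/w1c.png

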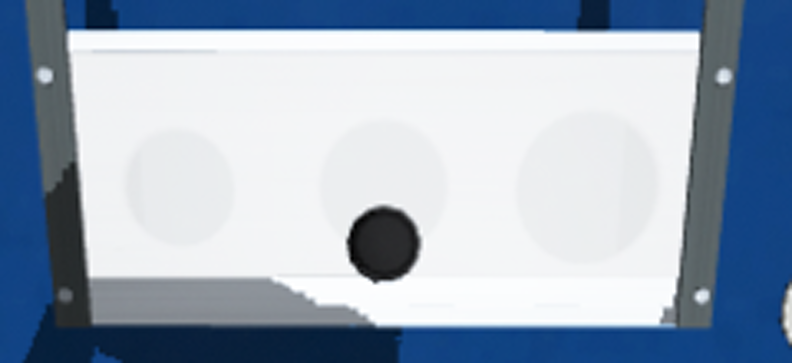

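```bash
python3 - <<'E'
from h import *
c=snap('wrist')
def q(x,y,z): return onz(c,x/3.3+145-.35,y/3.3+40-.35,z)[:2]
P=[q(179,187,.11),q(384,185,.11),q(588,187,.11)]
print(np.round(P,4),[np.arctan2(-(P[0]-P[i])[0],(P[0]-P[i])[1]).round(4) for i in (1,2)])
for r in ((124,187),(235,187),(516,187),(659,187)): print(q(*r,.11).round(4))
print('knob top',q(383,243,.1465))
S=[q(44,75,.122),q(724,76,.122),q(65,295,.122),q(702,295,.122)]
S=np.array(S); print(S.round(4)); a=S[0]-S[1];b=S[2]-S[3];print(np.hypot(*a),np.hypot(*b),np.arctan2(-a[0],a[1]),np.arctan2(-b[0],b[1]), S.mean(0))
e=np.array([q(60,326,.122),q(710,326,.122)]);print('rail ends',e, np.hypot(*(e[0]-e[1])))
E
```

```text
[[ 0.4891 -0.0898]
 [ 0.4923 -0.1614]
 [ 0.4941 -0.2328]] [np.float64(0.0444), np.float64(0.0352)]
[ 0.4884 -0.0706]
[ 0.4898 -0.1094]
[ 0.4932 -0.2076]
[ 0.495  -0.2576]
knob top [ 0.47249827 -0.16151403]
[[ 0.5214 -0.0491]
 [ 0.5289 -0.271 ]
 [ 0.4515 -0.0518]
 [ 0.4593 -0.2733]]
0.22202203756642677 0.22161709200698002 0.03384691034004574 0.03517537110318896 [ 0.490277   -0.16132064]
rail ends [[ 0.440817   -0.04942238]
 [ 0.4488437  -0.27753462]] 0.22825341439010963
```

Emit:
step_arm([
  [0.015, 0.002, 0.03, 0],
  [0.03, 0.004, 0.065, 0],
  [0.038, 0.0047, 0.1, 0],
  [0.038, 0.0047, 0.13, 0],
  [0.038, 0.0047, 0.155, 0],
  [0.038, 0.0047, 0.17, 0],
  [0.038, 0.0047, 0.178, 0],
  [0.038, 0.0047, 0.179, 0],
  [0.038, 0.0047, 0.179, 0],
], grip=1)

```text
time: 2.42
tool_pos: [0.4379, -0.164, 0.1214]
tcp_rot: [1.0, 0.017, -0.0, 0.0]
force: [0.5, 0.1, 0.6]
finger_gap: 0.0002
```

Emit:
step_arm([
  [0.008, 0, 0, 0],
  [0.018, 0, 0, 0],
  [0.028, 0, 0, 0],
  [0.038, 0, 0, 0],
  [0.048, 0, 0, 0],
  [0.058, 0, 0, 0],
  [0.068, 0, 0, 0],
  [0.076, 0, 0, 0],
  [0.082, 0, 0, 0],
  [0.084, 0, 0, 0],
  [0.084, 0, 0, 0],
])

```text
time: 3.33
tool_pos: [0.5229, -0.1601, 0.1211]
tcp_rot: [1.0, 0.018, 0.0, -0.0]
force: [-0.8, 0.1, 0.6]
finger_gap: 0.0
```

```bash
python3 - <<'E'
from h import *
c=snap('wrist','w2.png'); plan(.55,-.16,.121,.035)
c=snap('scene'); cv2.imwrite('pics/s2.png',cv2.resize(c['frame'][130:250,230:380,::-1],None,fx=5,fy=5))
E
```

```text
tool [ 0.5224 -0.1602  0.1211] yaw 0.035 gap 0.0002 t 3.38 F [-0.1 -0.2 -0.7]
move [0.0276 0.0008 0.0001] turn -0.0
```

View pics/w2.png

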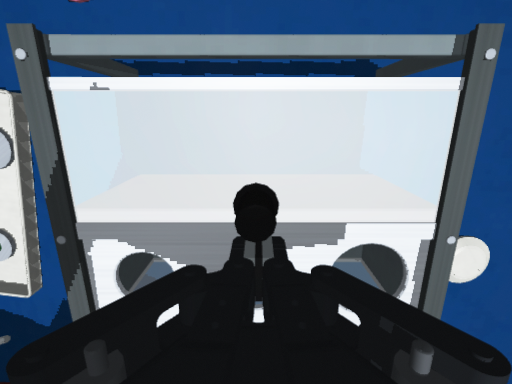

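View pics/s2.png

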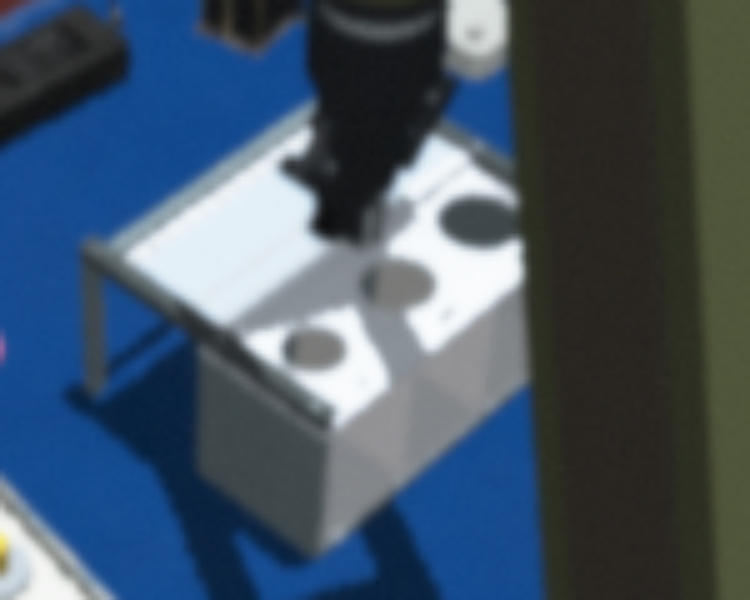

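Emit:
step_arm([
  [0.004, 0, 0, 0],
  [0.007, 0, 0, 0],
  [0.01, 0, 0, 0],
  [0.012, 0, 0, 0],
  [0.012, 0, 0, 0],
])

```text
time: 3.85
tool_pos: [0.5343, -0.1597, 0.1212]
tcp_rot: [1.0, 0.017, 0.0, -0.0]
force: [-0.9, 0.2, -0.9]
finger_gap: -0.0001
```

Emit:
step_arm([
  [0.002, 0, 0, 0],
  [0.004, 0, 0, 0],
  [0.006, 0, 0, 0],
  [0.006, 0, 0, 0],
])

```text
time: 4.18
tool_pos: [0.538, -0.1596, 0.1212]
tcp_rot: [1.0, 0.018, -0.002, -0.0]
force: [-5.9, -0.2, 3.7]
finger_gap: -0.0001
```

Emit:
step_arm([
  [0.002, 0, 0, 0],
  [0.003, 0, 0, 0],
  [0.003, 0, 0, 0],
])

```text
time: 4.43
tool_pos: [0.538, -0.1595, 0.1211]
tcp_rot: [1.0, 0.018, -0.005, -0.0]
force: [-12.5, -2.1, 8.2]
finger_gap: -0.0002
```

Emit:
step_arm([
  [-0.012, 0, 0, 0],
  [-0.02, 0, 0, 0],
  [-0.02, 0, -0.02, 0],
  [-0.02, 0, -0.05, 0],
  [-0.02, 0, -0.08, 0],
  [-0.03, -0.02, -0.1, 0],
  [-0.04, -0.05, -0.1, 0],
  [-0.05, -0.08, -0.1, 0],
  [-0.06, -0.115, -0.1, 0],
  [-0.065, -0.15, -0.1, 0],
  [-0.065, -0.185, -0.1, 0],
  [-0.065, -0.22, -0.1, 0],
  [-0.065, -0.255, -0.1, 0],
  [-0.065, -0.29, -0.1, 0],
  [-0.065, -0.315, -0.1, 0],
  [-0.065, -0.33, -0.1, 0],
  [-0.065, -0.33, -0.1, 0],
  [-0.065, -0.33, -0.1, 0],
])

```text
time: 5.93
tool_pos: [0.4667, 0.1687, 0.2215]
tcp_rot: [1.0, 0.019, 0.001, -0.0]
force: [0.8, -0.3, -0.4]
finger_gap: -0.0
```

```bash
cat >> h.py <<'E'
RNG=dict(red=((0,10),(170,180)),yellow=((17,32),),blue=((105,125),),green=((45,75),))
def stem(c,col,st=110,zc=.021):
    hsv=cv2.cvtColor(c['frame'],cv2.COLOR_RGB2HSV); m=0
    for a,b in RNG[col]: m=m|cv2.inRange(hsv,(a,st,40),(b,255,255))
    k,l,s,ce=cv2.connectedComponentsWithStats(m); out=[]
    for i in range(1,k):
        if s[i,4]>15:
            p=onz(c,*ce[i],zc)
            if .4<p[0]<.7 and .0<p[1]<.35: out.append((s[i].tolist(),ce[i].round(1),p.round(4)))
    return out
E
python3 - <<'E'
from h import *
c=snap('wrist','w3.png'); plan(.47,.17,.22,.035)
print(stem(c,'red'))
E
```

```text
tool [0.4666 0.1679 0.2214] yaw 0.0357 gap -0.0 t 5.98 F [-0.3 -0.  -0.2]
move [ 0.0034 -0.002   0.0014] turn 0.0007
[([250, 83, 14, 15, 157], array([256.4,  90.2]), array([0.5664, 0.1737, 0.021 ]))]
```

View pics/w3.png

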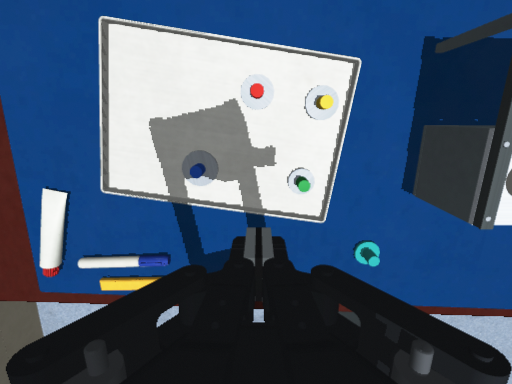

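```bash
python3 - <<'E'
from h import *
c=snap('wrist'); f=c['frame'][:,:,::-1]
print(c['xyz'])
cv2.imwrite('pics/w3c.png',cv2.resize(f[55:205,170:350],None,fx=4,fy=4,interpolation=cv2.INTER_CUBIC))
for k in RNG: print(k,stem(c,k,zc=.028))
E
```

```text
[0.53659389 0.16932576 0.36348234]
red [([249, 83, 14, 15, 161], array([255.7,  90. ]), array([0.5658, 0.1735, 0.028 ]))]
yellow [([316, 95, 16, 14, 186], array([323.5, 101.7]), array([0.5559, 0.0937, 0.028 ]))]
blue [([0, 0, 512, 309, 83723], array([268.4, 142.4]), array([0.5066, 0.1559, 0.028 ])), ([189, 163, 16, 15, 176], array([196.4, 170.2]), array([0.469 , 0.2445, 0.028 ]))]
green [([296, 177, 13, 15, 146], array([301.9, 183.7]), array([0.4564, 0.111 , 0.028 ]))]
```

View pics/w3c.png

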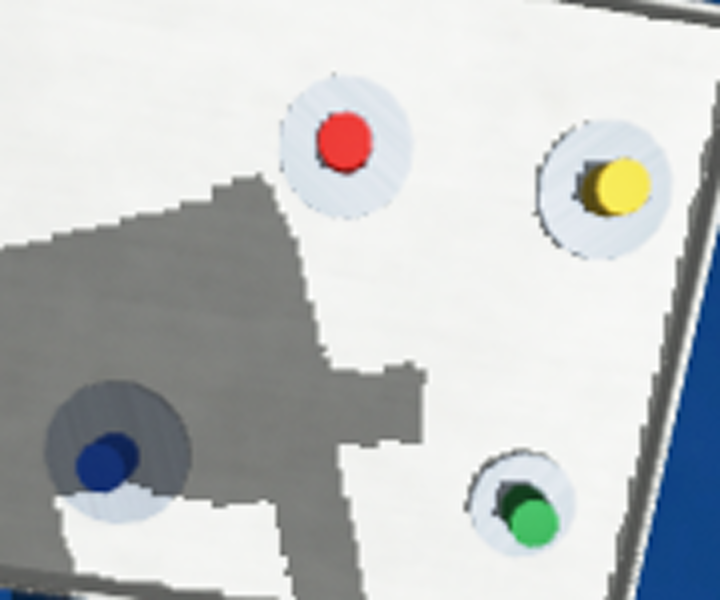

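```bash
python3 - <<'E'
from h import *
c=snap('wrist')
def q(x,y,z): return onz(c,x/4+170-.4,y/4+55-.4,z).round(4)
print('red',q(345,147,.009),q(345,140,.033))
print('yel',q(604,189,.009),q(623,187,.033))
print('blu',q(118,451,.009),q(102,464,.033))
print('gre',q(520,503,.009),q(534,523,.033))
plan(.5665,.173,.06,.035)
E
```

```text
red [0.5659 0.1728 0.009 ] [0.5658 0.1726 0.033 ]
yel [0.5565 0.0924 0.009 ] [0.5559 0.0921 0.033 ]
blu [0.4691 0.2446 0.009 ] [0.4694 0.2445 0.033 ]
gre [0.4562 0.1107 0.009 ] [0.4554 0.1097 0.033 ]
tool [0.4666 0.1671 0.2213] yaw 0.0339 gap 0.0 t 6.08 F [-0.1  0.2  0.3]
move [ 0.1    -0.0025  0.1614] turn -0.0011
```

Emit:
step_arm([
  [0.02, 0, 0.01, 0],
  [0.045, -0.001, 0.03, 0],
  [0.07, -0.002, 0.06, 0],
  [0.09, -0.002, 0.09, 0],
  [0.099, -0.002, 0.12, 0],
  [0.099, -0.002, 0.15, 0],
  [0.099, -0.002, 0.175, 0],
  [0.099, -0.002, 0.195, 0],
  [0.099, -0.002, 0.206, 0],
  [0.099, -0.002, 0.2095, 0],
  [0.099, -0.002, 0.2095, 0],
  [0.099, -0.002, 0.2095, 0],
], grip=0)

```text
time: 7.08
tool_pos: [0.5664, 0.1732, 0.0128]
tcp_rot: [1.0, 0.017, 0.001, -0.0]
force: [0.7, 0.0, 0.3]
finger_gap: 0.0429
```

Emit:
step_arm([
  [0, 0, 0, 0],
  [0, 0, 0, 0],
  [0, 0, 0, 0],
  [0, 0, 0, 0],
  [0, 0, 0, 0],
  [0, 0, 0, 0],
], grip=1, grip_force=50)

```text
time: 7.58
tool_pos: [0.5665, 0.1738, 0.0135]
tcp_rot: [1.0, 0.018, 0.002, -0.0]
force: [-0.4, -1.0, 6.6]
finger_gap: 0.014
```

Emit:
step_arm([
  [0, 0, -0.01, 0],
  [0, 0, -0.03, 0],
  [0, 0, -0.06, 0],
  [0, 0, -0.09, 0],
  [0, 0, -0.12, 0],
  [0, 0, -0.145, 0],
  [0, 0, -0.15, 0],
  [0, 0, -0.15, 0],
])

```text
time: 8.25
tool_pos: [0.5668, 0.174, 0.1647]
tcp_rot: [1.0, 0.018, 0.003, -0.001]
force: [-0.8, 0.7, -1.1]
finger_gap: 0.0138
```

```bash
python3 - <<'E'
from h import *
c=snap('wrist','w4.png'); plan(.4893,-.090,.160,.035)
c=snap('side'); cv2.imwrite('pics/s4.png',cv2.resize(c['frame'][130:280,120:320,::-1],None,fx=4,fy=4))
E
```

```text
tool [0.5654 0.1736 0.1626] yaw 0.0349 gap 0.0141 t 8.3 F [-1.1  0.5 -1.7]
move [-0.0853  0.2608  0.0024] turn -0.0001
```

View pics/w4.png

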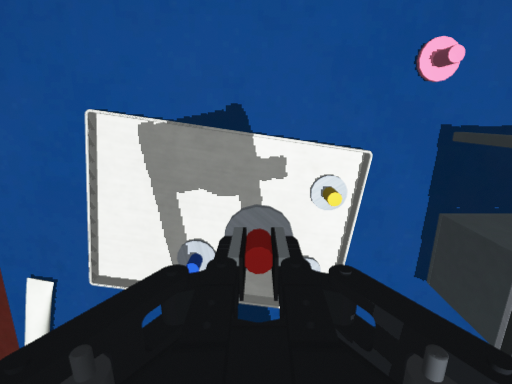

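View pics/s4.png

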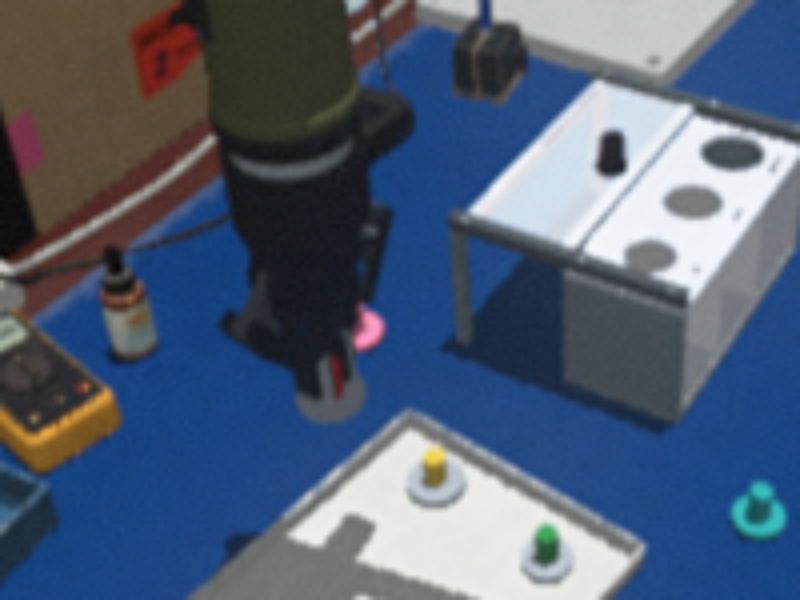

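Emit:
step_arm([
  [-0.005, 0.015, 0, 0],
  [-0.015, 0.04, 0, 0],
  [-0.025, 0.07, 0, 0],
  [-0.035, 0.1, 0, 0],
  [-0.045, 0.13, 0, 0],
  [-0.055, 0.16, 0, 0],
  [-0.065, 0.19, 0, 0],
  [-0.075, 0.22, 0, 0],
  [-0.082, 0.242, 0, 0],
  [-0.085, 0.256, 0, 0],
  [-0.085, 0.261, 0, 0],
  [-0.085, 0.261, 0, 0],
  [-0.085, 0.261, 0, 0],
])

```text
time: 9.43
tool_pos: [0.4887, -0.0901, 0.1608]
tcp_rot: [1.0, 0.017, -0.001, -0.001]
force: [-0.4, 0.3, 0.7]
finger_gap: 0.014
```

```bash
python3 - <<'E'
from h import *
c=snap('wrist','w5.png'); plan(.4893,-.090,.130,.035)
for x,y in ((258,206),(226,235),(291,235)): print(onz(c,x,y,env.sense()['tool_pos'][2]-.0045).round(4))
c=snap('side'); cv2.imwrite('pics/s5.png',cv2.resize(c['frame'][130:280,220:370,::-1],None,fx=4,fy=4))
E
```

```text
tool [ 0.4891 -0.0897  0.161 ] yaw 0.0348 gap 0.0143 t 9.48 F [-0.3 -0.7 -1.9]
move [0.0003 0.0004 0.031 ] turn -0.0002
[ 0.5099 -0.0903  0.1565]
[ 0.4913 -0.0722  0.1565]
[ 0.4927 -0.1102  0.1565]
```

View pics/w5.png

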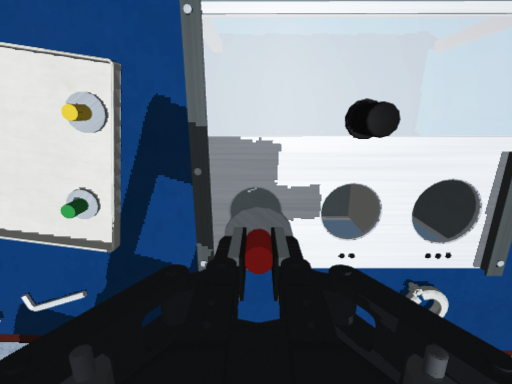

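View pics/s5.png

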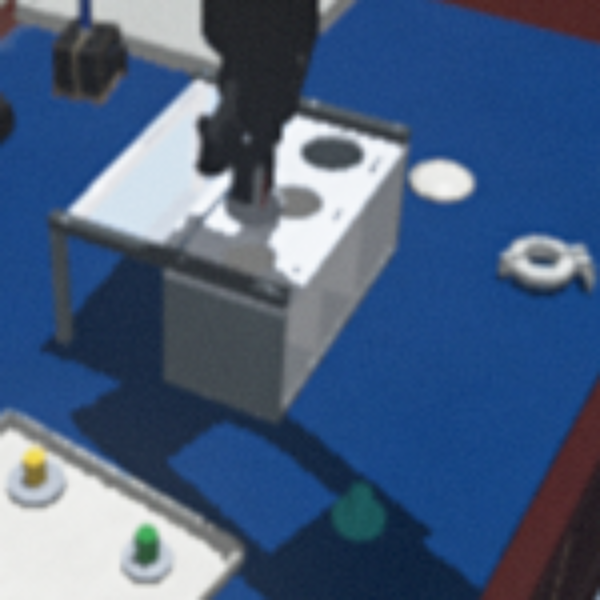

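```bash
python3 - <<'E'
from h import *
c=snap('wrist'); f=c['frame'].astype(int)
def edgecircle(u,v,r,rng=(0,360)):
    g=cv2.GaussianBlur(c['frame'],(3,3),0).astype(float).mean(2); P=[]
    for a in np.deg2rad(np.arange(*rng,6)):
        rr=np.arange(.6*r,1.35*r,.5); xs=u+rr*np.cos(a); ys=v+rr*np.sin(a)
        pr=cv2.remap(g.astype(np.float32),xs.astype(np.float32)[None],ys.astype(np.float32)[None],1)[0]
        k=np.argmax(np.diff(pr)); 
        if np.diff(pr)[k]>8: P.append(onz(c,xs[k]+.25*np.cos(a),ys[k]+.25*np.sin(a),.11)[:2])
    P=np.array(P)
    for _ in range(4):
        A=np.c_[2*P,np.ones(len(P))]; x=np.linalg.lstsq(A,(P**2).sum(1),rcond=None)[0]; R0=np.sqrt(x[2]+x[0]**2+x[1]**2)
        e=np.abs(np.hypot(*(P-x[:2]).T)-R0); P=P[e<max(.0015,np.median(e)*2)]
    print(x[:2].round(4),'D',round(2*R0,4),len(P))
edgecircle(351,211,30); edgecircle(446,211,33)
E
```

```text
[ 0.492  -0.1604] D 0.0446 60
[ 0.4944 -0.2319] D 0.0507 60
```

Emit:
step_arm([
  [0.0003, 0, 0.01, 0],
  [0.0003, 0, 0.02, 0],
  [0.0003, 0, 0.028, 0],
  [0.0003, 0, 0.034, 0],
  [0.0003, 0, 0.037, 0],
  [0.0003, 0, 0.039, 0],
  [0.0003, 0, 0.04, 0],
  [0.0003, 0, 0.041, 0],
  [0.0003, 0, 0.041, 0],
  [0.0003, 0, 0.041, 0],
])

```text
time: 10.42
tool_pos: [0.4894, -0.09, 0.1216]
tcp_rot: [1.0, 0.017, -0.0, -0.0]
force: [-3.1, 1.3, 5.1]
finger_gap: 0.0139
```

```bash
python3 - <<'E'
from h import *
plan(.4893,-.090,.130,.035)
c=snap('side'); cv2.imwrite('pics/s6.png',cv2.resize(c['frame'][150:250,230:330,::-1],None,fx=6,fy=6,interpolation=cv2.INTER_CUBIC))
E
```

```text
tool [ 0.4894 -0.09    0.1216] yaw 0.0346 gap 0.0139 t 10.42 F [-3.1  1.3  5.1]
move [-0.0001  0.     -0.0084] turn -0.0004
```

View pics/s6.png

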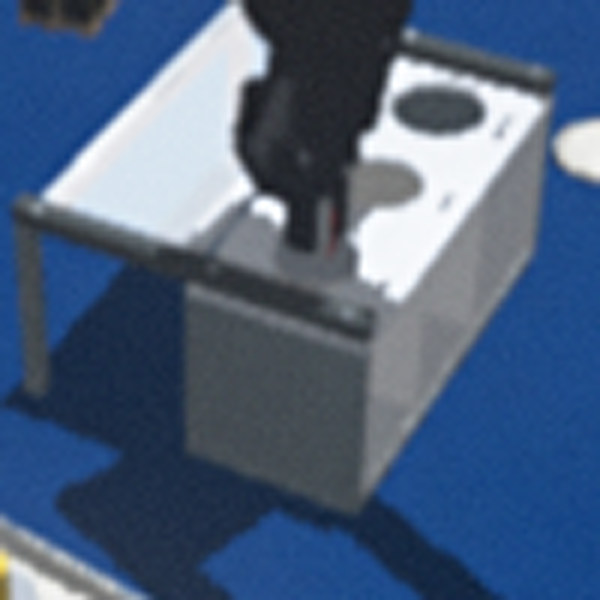

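Emit:
step_arm([
  [0, 0, -0.008, 0],
  [0, 0.01, -0.015, 0],
  [0, 0.03, -0.015, 0],
  [0, 0.05, -0.015, 0],
  [0, 0.065, -0.015, 0],
  [0, 0.0705, -0.015, 0],
  [0, 0.0705, -0.015, 0],
  [0, 0.0705, -0.012, 0],
  [0, 0.0705, -0.007, 0],
  [0, 0.0705, -0.003, 0],
  [0, 0.0705, 0, 0],
  [0, 0.0705, 0.001, 0],
  [0, 0.0705, 0.001, 0],
])

```text
time: 11.55
tool_pos: [0.4919, -0.1601, 0.1192]
tcp_rot: [1.0, 0.018, -0.001, -0.0]
force: [-0.2, -0.4, -0.0]
finger_gap: 0.0142
```

```bash
python3 - <<'E'
from h import *
plan(.492,-.1608,.1165,.035)
c=snap('wrist','w7.png')
E
```

```text
tool [ 0.4919 -0.1601  0.1192] yaw 0.0356 gap 0.0142 t 11.55 F [-0.2 -0.4 -0. ]
move [0.0001 0.0007 0.0027] turn 0.0006
```

View pics/w7.png

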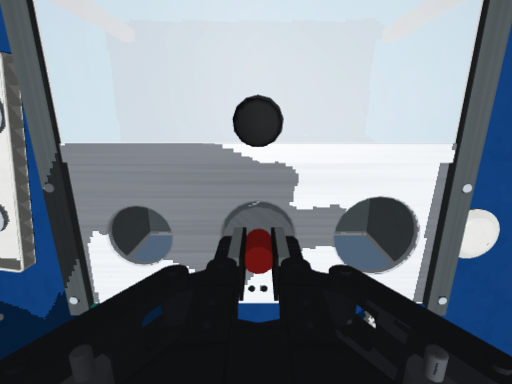

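Emit:
step_arm([
  [0, 0.0004, 0.001, 0],
  [0, 0.0004, 0.0025, 0],
  [0, 0.0004, 0.004, 0],
  [0, 0.0004, 0.004, 0],
  [0, 0.0004, 0.004, 0],
])

```text
time: 12.02
tool_pos: [0.4921, -0.1611, 0.1157]
tcp_rot: [1.0, 0.017, -0.0, -0.0]
force: [0.5, 0.3, -1.0]
finger_gap: 0.014
```

Emit:
step_arm([
  [0, 0, 0, 0],
  [0, 0, 0, 0],
  [0, 0, 0, 0],
  [0, 0, 0, 0],
  [0, 0, 0, 0],
  [0, 0, -0.01, 0],
  [0, 0, -0.03, 0],
  [0, 0, -0.05, 0],
  [0, 0, -0.05, 0],
], grip=0.3)

```text
time: 12.77
tool_pos: [0.495, -0.1622, 0.1701]
tcp_rot: [1.0, 0.017, 0.004, 0.002]
force: [1.1, -0.3, 0.9]
finger_gap: 0.0295
```

```bash
python3 - <<'E'
from h import *
c=snap('wrist','w8.png'); plan(.5562,.0922,.1165,.035)
for n in('scene','side'):
  c=snap(n); print(n,stem(c,'yellow'))
E
```

```text
tool [ 0.4941 -0.1619  0.1685] yaw 0.0349 gap 0.0299 t 12.82 F [-0.2  0.3  0.9]
move [ 0.0706 -0.2519  0.0518] turn -0.0001
scene [([227, 237, 4, 7, 25], array([228.4, 240.1]), array([0.5566, 0.0952, 0.021 ]))]
side [([226, 243, 5, 8, 33], array([228.3, 246.3]), array([0.5577, 0.092 , 0.021 ]))]
```

View pics/w8.png

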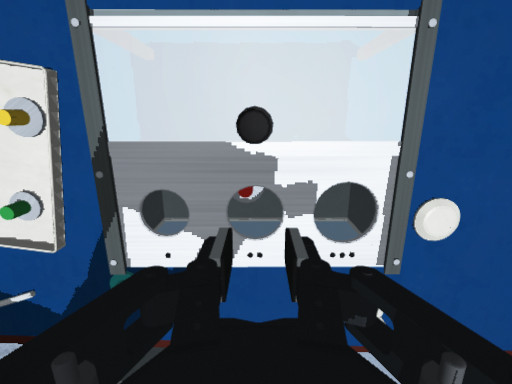

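Emit:
step_arm([
  [-0.003, -0.02, -0.01, 0],
  [-0.006, -0.05, -0.02, 0],
  [-0.01, -0.08, -0.03, 0],
  [-0.013, -0.11, -0.03, 0],
  [-0.017, -0.14, -0.03, 0],
  [-0.02, -0.17, -0.03, 0],
  [-0.024, -0.2, -0.03, 0],
  [-0.027, -0.23, -0.03, 0],
  [-0.029, -0.25, -0.03, 0],
  [-0.029, -0.255, -0.03, 0],
  [-0.029, -0.255, -0.03, 0],
  [-0.029, -0.255, -0.03, 0],
], grip=0)

```text
time: 13.92
tool_pos: [0.4541, 0.0923, 0.1952]
tcp_rot: [1.0, 0.018, -0.001, 0.0]
force: [0.3, -0.3, -0.4]
finger_gap: 0.0427
```

```bash
cat >> h.py <<'E'
def top(c,col):
    """stem seen from wrist: saturated bright part = top; report mask centroid at .028 and bbox"""
    for o in stem(c,col,zc=.028): print(col,o)
E
python3 - <<'E'
from h import *
c=snap('wrist'); top(c,'yellow'); plan(.5562,.0922,.0125,.035)
f=c['frame'][:,:,::-1]; cv2.imwrite('pics/w9c.png',cv2.resize(f[20:200,170:350],None,fx=3.3,fy=3.3,interpolation=cv2.INTER_CUBIC))
E
```

```text
yellow ([254, 77, 14, 17, 195], array([260.5,  84.8]), array([0.556 , 0.0925, 0.028 ]))
tool [0.4542 0.0919 0.1953] yaw 0.0348 gap 0.0425 t 13.97 F [ 0.1 -0.2 -0.1]
move [0.1021 0.0031 0.1827] turn -0.0002
```

View pics/w9c.png

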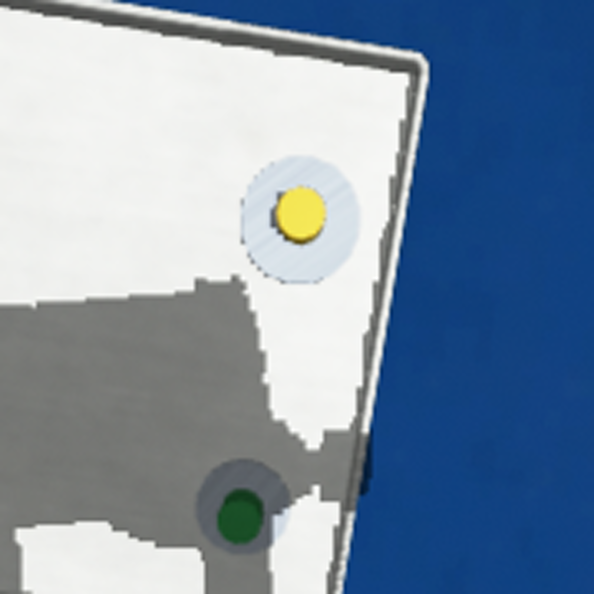

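Emit:
step_arm([
  [0.02, 0.001, 0.01, 0],
  [0.045, 0.002, 0.03, 0],
  [0.07, 0.003, 0.055, 0],
  [0.09, 0.003, 0.08, 0],
  [0.101, 0.003, 0.105, 0],
  [0.102, 0.003, 0.13, 0],
  [0.102, 0.003, 0.155, 0],
  [0.102, 0.003, 0.17, 0],
  [0.102, 0.003, 0.179, 0],
  [0.102, 0.003, 0.182, 0],
  [0.102, 0.003, 0.182, 0],
  [0.102, 0.003, 0.182, 0],
], grip=0.32)

```text
time: 14.97
tool_pos: [0.5573, 0.0927, 0.0145]
tcp_rot: [1.0, 0.017, 0.001, -0.0]
force: [0.1, -0.1, 0.2]
finger_gap: 0.029
```

Emit:
step_arm([
  [0, 0, 0, 0],
  [0, 0, 0, 0],
  [0, 0, 0, 0],
  [0, 0, 0, 0],
  [0, 0, 0, 0],
], grip=1)

```text
time: 15.38
tool_pos: [0.5577, 0.0933, 0.0153]
tcp_rot: [1.0, 0.018, 0.002, 0.0]
force: [0.1, -1.0, 6.4]
finger_gap: 0.0139
```

Emit:
step_arm([
  [0, 0, -0.01, 0],
  [0, 0, -0.03, 0],
  [0, 0, -0.06, 0],
  [0, 0, -0.09, 0],
  [0, 0, -0.12, 0],
  [0, 0, -0.145, 0],
  [0, 0, -0.15, 0],
  [0, 0, -0.15, 0],
])

```text
time: 16.05
tool_pos: [0.5578, 0.0936, 0.1664]
tcp_rot: [1.0, 0.018, 0.003, -0.0]
force: [0.4, 0.2, -1.1]
finger_gap: 0.0137
```

```bash
python3 - <<'E'
from h import *
plan(.4893,-.0898,.161,.035)
c=snap('wrist','w10.png')
E
```

```text
tool [0.5578 0.0936 0.1664] yaw 0.0351 gap 0.0137 t 16.05 F [ 0.4  0.2 -1.1]
move [-0.0749  0.1808  0.005 ] turn 0.0001
```

View pics/w10.png

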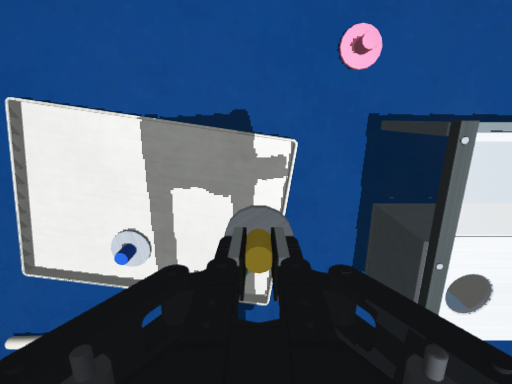

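Emit:
step_arm([
  [-0.005, 0.012, 0, 0],
  [-0.015, 0.037, 0, 0],
  [-0.027, 0.067, 0, 0],
  [-0.039, 0.097, 0, 0],
  [-0.051, 0.127, 0, 0],
  [-0.062, 0.152, 0, 0],
  [-0.069, 0.17, 0, 0],
  [-0.073, 0.179, 0, 0],
  [-0.073, 0.181, 0, 0],
  [-0.073, 0.181, 0.005, 0],
  [-0.073, 0.181, 0.013, 0],
  [-0.073, 0.181, 0.023, 0],
  [-0.073, 0.181, 0.03, 0],
  [-0.073, 0.181, 0.03, 0],
])

```text
time: 17.27
tool_pos: [0.4883, -0.0889, 0.1315]
tcp_rot: [1.0, 0.018, -0.002, -0.001]
force: [0.2, 0.1, -1.2]
finger_gap: 0.0141
```

```bash
python3 - <<'E'
from h import *
plan(.4908,-.0898,.122,.035)
c=snap('wrist','w11.png')
E
```

```text
tool [ 0.4883 -0.0889  0.1315] yaw 0.0363 gap 0.0141 t 17.27 F [ 0.2  0.1 -1.2]
move [0.0025 0.001  0.0094] turn 0.0013
```

View pics/w11.png

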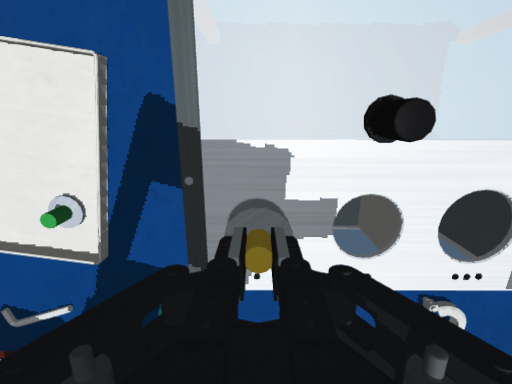

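Emit:
step_arm([
  [0.002, 0.0008, 0, 0],
  [0.002, 0.0008, 0.004, 0],
  [0.002, 0.0008, 0.007, 0],
  [0.002, 0.0008, 0.0085, 0],
  [0.002, 0.0008, 0.01, 0],
  [0.002, 0.0008, 0.01, 0],
  [0.002, 0.0008, 0.01, 0],
])

```text
time: 17.9
tool_pos: [0.4918, -0.091, 0.1238]
tcp_rot: [1.0, 0.017, 0.0, -0.0]
force: [-0.5, 0.4, -0.9]
finger_gap: 0.0136
```

Emit:
step_arm([
  [0, 0, 0.001, 0],
  [0, 0, 0.002, 0],
  [0, 0, 0.003, 0],
  [0, 0, 0.004, 0],
  [0, 0, 0.004, 0],
  [0, 0, 0.004, 0],
])

```text
time: 18.4
tool_pos: [0.4919, -0.0908, 0.123]
tcp_rot: [1.0, 0.017, 0.001, 0.0]
force: [-7.2, 2.6, 23.6]
finger_gap: 0.0139
```

Emit:
step_arm([
  [0, 0, -0.008, 0],
  [-0.001, 0.01, -0.018, 0],
  [-0.001, 0.03, -0.018, 0],
  [-0.0015, 0.05, -0.018, 0],
  [-0.0015, 0.064, -0.018, 0],
  [-0.0015, 0.0698, -0.018, 0],
  [-0.0015, 0.0698, -0.018, 0],
  [-0.0015, 0.0698, -0.014, 0],
  [-0.0015, 0.0698, -0.009, 0],
  [-0.0015, 0.0698, -0.005, 0],
  [-0.0015, 0.0698, -0.002, 0],
  [-0.0015, 0.0698, 0, 0],
  [-0.0015, 0.0698, 0.001, 0],
  [-0.0015, 0.0698, 0.001, 0],
  [-0.0015, 0.0698, 0.001, 0],
])

```text
time: 19.65
tool_pos: [0.4928, -0.1606, 0.1188]
tcp_rot: [1.0, 0.018, -0.0, 0.0]
force: [0.1, -0.5, -1.1]
finger_gap: 0.014
```

Entered freely (tool is 4.5 mm below the rim contact height). A bit lower, then release.

Emit:
step_arm([
  [0, 0, 0.001, 0],
  [0, 0, 0.002, 0],
  [0, 0, 0.002, 0],
  [0, 0, 0.002, 0],
])

```text
time: 19.98
tool_pos: [0.4927, -0.1608, 0.1168]
tcp_rot: [1.0, 0.017, 0.0, 0.0]
force: [-0.5, 1.2, -0.5]
finger_gap: 0.0135
```

Emit:
step_arm([
  [0, 0, 0, 0],
  [0, 0, 0, 0],
  [0, 0, 0, 0],
  [0, 0, 0, 0],
  [0, 0, 0, 0],
  [0, 0, -0.01, 0],
  [0, 0, -0.03, 0],
  [0, 0, -0.05, 0],
  [0, 0, -0.05, 0],
], grip=0.3)

```text
time: 20.73
tool_pos: [0.4955, -0.1618, 0.1711]
tcp_rot: [1.0, 0.017, 0.003, 0.002]
force: [1.1, 0.3, 1.3]
finger_gap: 0.0297
```

```bash
python3 - <<'E'
from h import *
c=snap('wrist','w12.png'); plan(.369,.2445,.2,.035)
for n in('scene','side'):
  c=snap(n); print(n,stem(c,'blue')[-3:])
E
```

```text
tool [ 0.4946 -0.1615  0.1695] yaw 0.0348 gap 0.0301 t 20.78 F [ 0.1 -0.3 -0.5]
move [-0.1113 -0.4101 -0.032 ] turn -0.0002
scene [([37, 113, 307, 271, 32591], array([205.4, 263.9]), array([0.5376, 0.1929, 0.021 ])), ([203, 289, 5, 9, 37], array([205.1, 292.6]), array([0.468, 0.249, 0.021]))]
side [([13, 125, 383, 259, 40075], array([223.6, 267.1]), array([0.5265, 0.1579, 0.021 ])), ([219, 298, 6, 10, 49], array([221.8, 302.2]), array([0.4691, 0.2464, 0.021 ]))]
```

View pics/w12.png

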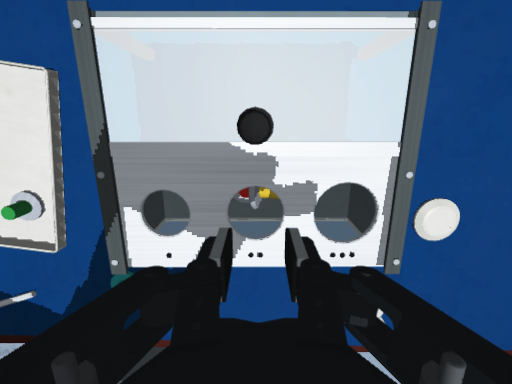

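Emit:
step_arm([
  [-0.004, -0.015, -0.015, 0],
  [-0.012, -0.045, -0.03, 0],
  [-0.02, -0.075, -0.032, 0],
  [-0.028, -0.105, -0.032, 0],
  [-0.036, -0.135, -0.032, 0],
  [-0.044, -0.165, -0.032, 0],
  [-0.052, -0.195, -0.032, 0],
  [-0.06, -0.225, -0.032, 0],
  [-0.068, -0.255, -0.032, 0],
  [-0.076, -0.285, -0.032, 0],
  [-0.084, -0.315, -0.032, 0],
  [-0.092, -0.345, -0.032, 0],
  [-0.098, -0.375, -0.032, 0],
  [-0.1, -0.4, -0.032, 0],
  [-0.1, -0.41, -0.032, 0],
  [-0.1, -0.41, -0.032, 0],
  [-0.1, -0.41, -0.032, 0],
], grip=0.1)

```text
time: 22.3
tool_pos: [0.3781, 0.2451, 0.1981]
tcp_rot: [1.0, 0.018, -0.001, 0.001]
force: [0.6, 0.7, 0.3]
finger_gap: 0.038
```

```bash
python3 - <<'E'
from h import *
c=snap('wrist'); top(c,'blue'); plan(.4692,.2446,.0125,.035)
f=c['frame'][:,:,::-1]; cv2.imwrite('pics/w13.png',f)
E
```

```text
blue ([30, 0, 482, 265, 70002], array([285.6, 149.4]), array([0.4126, 0.2138, 0.028 ]))
blue ([252, 90, 15, 16, 181], array([259.1,  97.1]), array([0.4678, 0.2462, 0.028 ]))
tool [0.3781 0.2445 0.1981] yaw 0.0351 gap 0.0385 t 22.35 F [-1.1 -0.3 -0.4]
move [0.0913 0.0028 0.1855] turn 0.0001
```

View pics/w13.png

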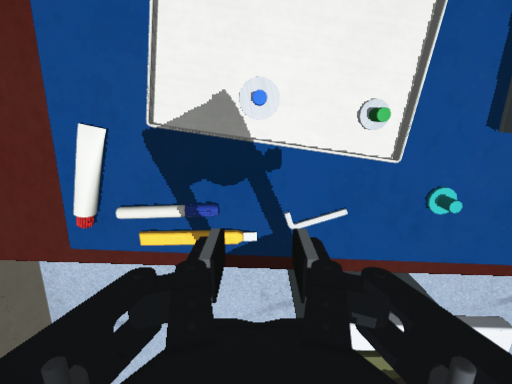

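Emit:
step_arm([
  [0.02, 0.001, 0.01, 0],
  [0.045, 0.002, 0.03, 0],
  [0.07, 0.002, 0.055, 0],
  [0.085, 0.002, 0.08, 0],
  [0.091, 0.002, 0.105, 0],
  [0.091, 0.002, 0.13, 0],
  [0.091, 0.002, 0.155, 0],
  [0.091, 0.002, 0.172, 0],
  [0.091, 0.002, 0.182, 0],
  [0.091, 0.002, 0.1855, 0],
  [0.091, 0.002, 0.1855, 0],
  [0.091, 0.002, 0.1855, 0],
  [0.091, 0.002, 0.1855, 0],
], grip=0.1)

```text
time: 23.43
tool_pos: [0.4706, 0.2469, 0.0145]
tcp_rot: [1.0, 0.017, 0.001, -0.0]
force: [0.1, -0.2, 0.2]
finger_gap: 0.0386
```

Emit:
step_arm([
  [0, 0, 0, 0],
  [0, 0, 0, 0],
  [0, 0, 0, 0],
  [0, 0, 0, 0],
  [0, 0, 0, 0],
], grip=1)

```text
time: 23.85
tool_pos: [0.4703, 0.2471, 0.0145]
tcp_rot: [1.0, 0.018, 0.001, -0.0]
force: [-0.5, -0.7, 5.5]
finger_gap: 0.0138
```

Emit:
step_arm([
  [0, 0, -0.01, 0],
  [0, 0, -0.03, 0],
  [0, 0, -0.06, 0],
  [0, 0, -0.09, 0],
  [0, 0, -0.12, 0],
  [0, 0, -0.145, 0],
  [0, 0, -0.15, 0],
  [0, 0, -0.15, 0],
])

```text
time: 24.52
tool_pos: [0.4709, 0.2474, 0.1661]
tcp_rot: [1.0, 0.018, 0.003, -0.001]
force: [0.7, -0.1, -1.0]
finger_gap: 0.0141
```

```bash
python3 - <<'E'
from h import *
plan(.4893,-.0898,.161,.035)
c=snap('wrist','w14.png')
E
```

```text
tool [0.4709 0.2474 0.1661] yaw 0.035 gap 0.0141 t 24.52 F [ 0.7 -0.1 -1. ]
move [0.0065 0.3377 0.0044] turn 0.0
```

View pics/w14.png

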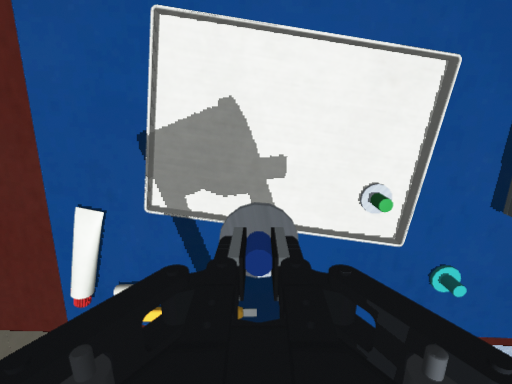

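Emit:
step_arm([
  [0, 0.015, 0, 0],
  [0.001, 0.04, 0, 0],
  [0.002, 0.07, 0, 0],
  [0.002, 0.1, 0, 0],
  [0.003, 0.13, 0, 0],
  [0.004, 0.16, 0, 0],
  [0.004, 0.19, 0, 0],
  [0.005, 0.22, 0, 0],
  [0.006, 0.25, 0, 0],
  [0.006, 0.28, 0, 0],
  [0.007, 0.305, 0, 0],
  [0.0075, 0.325, 0, 0],
  [0.0075, 0.335, 0, 0],
  [0.0075, 0.3375, 0, 0],
  [0.0075, 0.3375, 0.008, 0],
  [0.0075, 0.3375, 0.018, 0],
  [0.0075, 0.3375, 0.026, 0],
  [0.0075, 0.3375, 0.03, 0],
  [0.0075, 0.3375, 0.03, 0],
  [0.0075, 0.3375, 0.03, 0],
])

```text
time: 26.23
tool_pos: [0.4884, -0.0895, 0.1327]
tcp_rot: [1.0, 0.018, -0.001, -0.0]
force: [-0.4, -0.4, -0.4]
finger_gap: 0.0136
```

```bash
python3 - <<'E'
from h import *
plan(.4905,-.0898,.122,.035)
c=snap('wrist','w15.png')
E
```

```text
tool [ 0.4884 -0.0895  0.1327] yaw 0.0359 gap 0.0136 t 26.23 F [-0.4 -0.4 -0.4]
move [0.0021 0.0004 0.0107] turn 0.0009
```

View pics/w15.png

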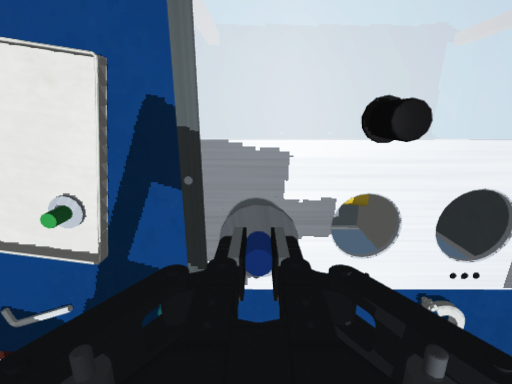

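Emit:
step_arm([
  [0.0008, 0, 0.003, 0],
  [0.0008, 0, 0.006, 0],
  [0.0008, 0, 0.009, 0],
  [0.0008, 0, 0.011, 0],
  [0.0008, 0, 0.012, 0],
  [0.0008, 0, 0.0125, 0],
  [0.0008, 0, 0.0125, 0],
  [0.0008, 0, 0.0125, 0],
])

```text
time: 26.95
tool_pos: [0.4897, -0.0902, 0.1227]
tcp_rot: [1.0, 0.017, 0.001, 0.0]
force: [-4.5, 2.0, 14.6]
finger_gap: 0.0137
```

Emit:
step_arm([
  [0, 0, -0.008, 0],
  [0, 0.01, -0.018, 0],
  [0, 0.03, -0.018, 0],
  [0, 0.05, -0.018, 0],
  [0, 0.064, -0.018, 0],
  [0, 0.0705, -0.018, 0],
  [0, 0.0705, -0.018, 0],
  [0, 0.0705, -0.014, 0],
  [0, 0.0705, -0.009, 0],
  [0, 0.0705, -0.005, 0],
  [0, 0.0705, -0.002, 0],
  [0, 0.0705, 0, 0],
  [0, 0.0705, 0, 0],
  [0, 0.0705, 0, 0],
])

```text
time: 28.12
tool_pos: [0.4922, -0.1598, 0.122]
tcp_rot: [1.0, 0.018, 0.0, -0.0]
force: [-1.4, 2.1, 11.2]
finger_gap: 0.0138
```

Emit:
step_arm([
  [0, 0, 0, 0],
  [0, 0, 0, 0],
  [0, 0, -0.008, 0],
  [0, 0.01, -0.018, 0],
  [0, 0.03, -0.018, 0],
  [0, 0.05, -0.018, 0],
  [0, 0.065, -0.018, 0],
  [0, 0.072, -0.018, 0],
  [0, 0.072, -0.018, 0],
  [0, 0.072, -0.014, 0],
  [0, 0.072, -0.009, 0],
  [0, 0.072, -0.005, 0],
  [0, 0.072, -0.002, 0],
  [0, 0.072, 0, 0],
  [0, 0.072, 0.001, 0],
  [0, 0.072, 0.001, 0],
])

```text
time: 29.45
tool_pos: [0.4948, -0.2322, 0.1196]
tcp_rot: [1.0, 0.018, 0.0, -0.0]
force: [0.2, 0.6, -0.7]
finger_gap: 0.0136
```

Emit:
step_arm([
  [0, 0, 0.001, 0],
  [0, 0, 0.0025, 0],
  [0, 0, 0.0025, 0],
  [0, 0, 0.0025, 0],
])

```text
time: 29.78
tool_pos: [0.4951, -0.2327, 0.1174]
tcp_rot: [1.0, 0.017, 0.0, -0.0]
force: [1.9, 1.0, -0.1]
finger_gap: 0.0136
```

Emit:
step_arm([
  [0, 0, 0, 0],
  [0, 0, 0, 0],
  [0, 0, 0, 0],
  [0, 0, 0, 0],
  [0, 0, 0, 0],
  [0, 0, -0.01, 0],
  [0, 0, -0.03, 0],
  [0, 0, -0.05, 0],
  [0, 0, -0.05, 0],
], grip=0.3)

```text
time: 30.53
tool_pos: [0.4971, -0.2342, 0.1717]
tcp_rot: [1.0, 0.017, 0.003, 0.002]
force: [0.5, 0.3, 0.2]
finger_gap: 0.03
```

```bash
python3 - <<'E'
from h import *
c=snap('wrist','w16.png'); plan(.37,.11,.2,.035)
for n in('scene','side'):
  c=snap(n); print(n,stem(c,'green')[-3:])
E
```

```text
tool [ 0.4963 -0.2337  0.1701] yaw 0.0348 gap 0.03 t 30.58 F [0.1 0.4 0.4]
move [-0.1141 -0.3478 -0.0315] turn -0.0002
scene [([246, 263, 5, 7, 23], array([248. , 265.5]), array([0.4552, 0.1127, 0.021 ]))]
side [([255, 262, 4, 8, 29], array([256.4, 265.4]), array([0.4562, 0.1095, 0.021 ]))]
```

View pics/w16.png

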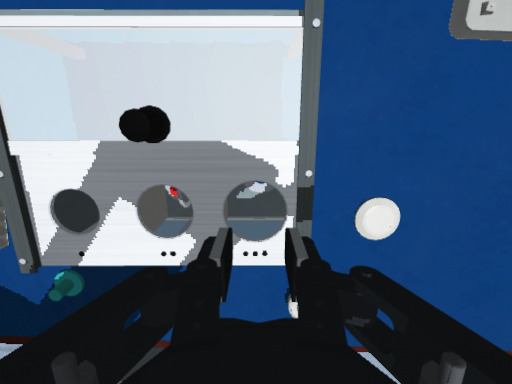

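Emit:
step_arm([
  [-0.004, -0.015, -0.015, 0],
  [-0.012, -0.045, -0.03, 0],
  [-0.02, -0.075, -0.032, 0],
  [-0.028, -0.105, -0.032, 0],
  [-0.036, -0.135, -0.032, 0],
  [-0.044, -0.165, -0.032, 0],
  [-0.052, -0.195, -0.032, 0],
  [-0.06, -0.225, -0.032, 0],
  [-0.068, -0.255, -0.032, 0],
  [-0.078, -0.285, -0.032, 0],
  [-0.088, -0.315, -0.032, 0],
  [-0.092, -0.338, -0.032, 0],
  [-0.094, -0.347, -0.032, 0],
  [-0.094, -0.347, -0.032, 0],
  [-0.094, -0.347, -0.032, 0],
  [-0.094, -0.347, -0.032, 0],
], grip=0.3)

```text
time: 32.02
tool_pos: [0.3888, 0.11, 0.199]
tcp_rot: [1.0, 0.017, -0.0, 0.0]
force: [0.5, 0.2, 0.8]
finger_gap: 0.0299
```

```bash
python3 - <<'E'
from h import *
c=snap('wrist'); top(c,'green'); plan(.4559,.110,.0125,.035)
f=c['frame'][:,:,::-1]; cv2.imwrite('pics/w17.png',f)
E
```

```text
green ([253, 113, 13, 14, 151], array([259. , 119.6]), array([0.4551, 0.1103, 0.028 ]))
tool [0.3889 0.1098 0.1991] yaw 0.0337 gap 0.0299 t 32.07 F [-0.   0.5  0.4]
move [0.0671 0.0019 0.1865] turn -0.0013
```

View pics/w17.png

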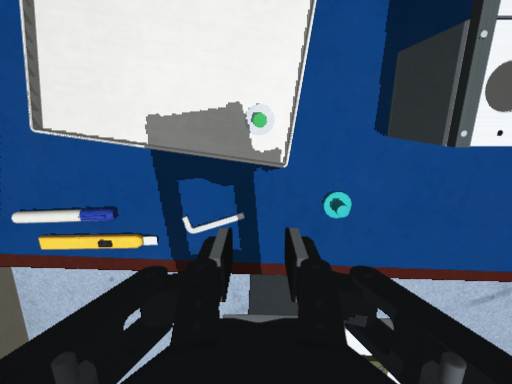

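Emit:
step_arm([
  [0.02, 0.001, 0.01, 0],
  [0.045, 0.0015, 0.03, 0],
  [0.06, 0.0015, 0.055, 0],
  [0.0655, 0.0015, 0.08, 0],
  [0.0655, 0.0015, 0.105, 0],
  [0.0655, 0.0015, 0.13, 0],
  [0.0655, 0.0015, 0.155, 0],
  [0.0655, 0.0015, 0.172, 0],
  [0.0655, 0.0015, 0.182, 0],
  [0.0655, 0.0015, 0.186, 0],
  [0.0655, 0.0015, 0.186, 0],
  [0.0655, 0.0015, 0.186, 0],
  [0.0655, 0.0015, 0.186, 0],
], grip=0.3)

```text
time: 33.15
tool_pos: [0.455, 0.1113, 0.014]
tcp_rot: [1.0, 0.017, 0.001, -0.0]
force: [0.0, -0.0, -1.1]
finger_gap: 0.0299
```

Emit:
step_arm([
  [0, 0, 0, 0],
  [0, 0, 0, 0],
  [0, 0, 0, 0],
  [0, 0, 0, 0],
  [0, 0, 0, 0],
], grip=1)

```text
time: 33.57
tool_pos: [0.4549, 0.1116, 0.0143]
tcp_rot: [1.0, 0.018, 0.001, 0.0]
force: [-0.7, -1.4, 5.3]
finger_gap: 0.014
```

Emit:
step_arm([
  [0, 0, -0.01, 0],
  [0, 0, -0.03, 0],
  [0, 0, -0.06, 0],
  [0, 0, -0.09, 0],
  [0, 0, -0.12, 0],
  [0, 0, -0.145, 0],
  [0, 0, -0.15, 0],
  [0, 0, -0.15, 0],
])

```text
time: 34.23
tool_pos: [0.4554, 0.112, 0.1653]
tcp_rot: [1.0, 0.018, 0.003, -0.0]
force: [0.2, 0.5, -0.9]
finger_gap: 0.0139
```

```bash
python3 - <<'E'
from h import *
plan(.4893,-.0898,.161,.035)
c=snap('wrist','w18.png')
E
```

```text
tool [0.4554 0.112  0.1653] yaw 0.0351 gap 0.0139 t 34.23 F [ 0.2  0.5 -0.9]
move [0.0268 0.2028 0.0043] turn 0.0001
```

View pics/w18.png

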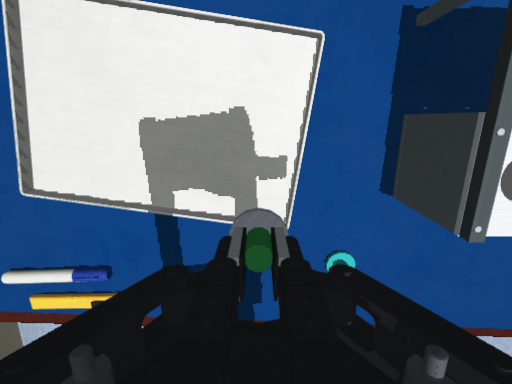

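Emit:
step_arm([
  [0.002, 0.015, 0, 0],
  [0.005, 0.04, 0, 0],
  [0.009, 0.07, 0, 0],
  [0.013, 0.1, 0, 0],
  [0.017, 0.13, 0, 0],
  [0.021, 0.16, 0, 0],
  [0.024, 0.182, 0, 0],
  [0.026, 0.196, 0, 0],
  [0.027, 0.2025, 0, 0],
  [0.027, 0.2025, 0, 0],
  [0.027, 0.2025, 0.008, 0],
  [0.027, 0.2025, 0.018, 0],
  [0.027, 0.2025, 0.026, 0],
  [0.027, 0.2025, 0.03, 0],
  [0.027, 0.2025, 0.03, 0],
  [0.027, 0.2025, 0.03, 0],
  [0.027, 0.2025, 0.03, 0],
])

```text
time: 35.7
tool_pos: [0.4883, -0.0895, 0.1334]
tcp_rot: [1.0, 0.018, 0.0, 0.0]
force: [-0.6, -0.2, -1.8]
finger_gap: 0.014
```

```bash
python3 - <<'E'
from h import *
plan(.4895,-.0898,.122,.035)
c=snap('wrist'); cv2.imwrite('pics/w19.png',cv2.resize(c['frame'][170:300,180:340,::-1],None,fx=4.5,fy=4.5,interpolation=cv2.INTER_CUBIC))
E
```

```text
tool [ 0.4883 -0.0895  0.1334] yaw 0.0354 gap 0.014 t 35.7 F [-0.6 -0.2 -1.8]
move [0.0012 0.0003 0.0114] turn 0.0004
```

View pics/w19.png

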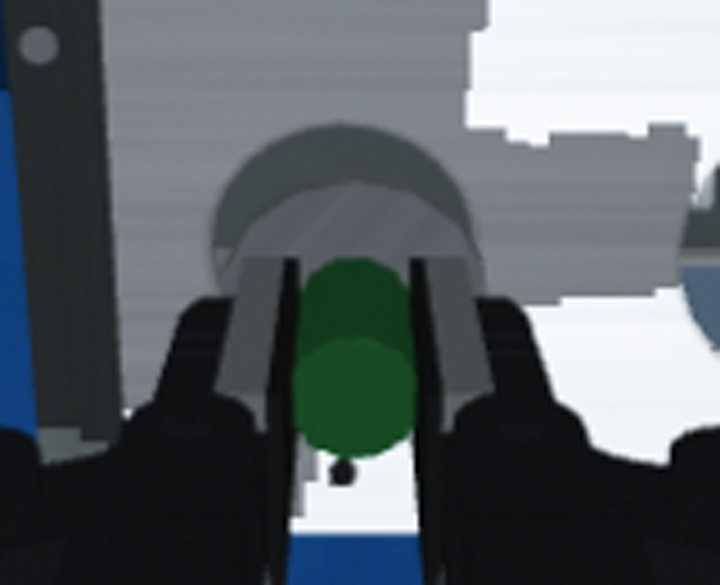

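```bash
python3 - <<'E'
from h import *
c=snap('wrist')
def q(x,y,z): return onz(c,x/4.5+180-.4,y/4.5+170-.4,z).round(4)
print('hole front',q(343,123,.11),'L',q(210,240,.11),'R',q(477,240,.11)); print('disc front',q(355,181,.1285),'L',q(228,262,.1285),'R',q(484,262,.1285)); print(env.sense()['tool_pos'])
E
```

```text
hole front [ 0.5091 -0.0885  0.11  ] L [ 0.4907 -0.0698  0.11  ] R [ 0.4921 -0.1086  0.11  ]
disc front [ 0.507  -0.0903  0.1285] L [ 0.4953 -0.0742  0.1285] R [ 0.4965 -0.1074  0.1285]
[ 0.48853489 -0.08979904  0.13374974]
```

Emit:
step_arm([
  [0, -0.0006, 0.003, 0],
  [0, -0.0006, 0.006, 0],
  [0, -0.0006, 0.009, 0],
  [0, -0.0006, 0.011, 0],
  [0, -0.0006, 0.013, 0],
  [0, -0.0006, 0.015, 0],
  [0, -0.0006, 0.016, 0],
  [0, -0.0006, 0.016, 0],
])

```text
time: 36.47
tool_pos: [0.488, -0.0892, 0.117]
tcp_rot: [1.0, 0.017, -0.0, -0.0]
force: [-0.4, -0.0, -1.3]
finger_gap: 0.0139
```

Emit:
step_arm([
  [0, 0, 0, 0],
  [0, 0, 0, 0],
  [0, 0, 0, 0],
  [0, 0, 0, 0],
  [0, 0, 0, 0],
  [0, 0, -0.01, 0],
  [0, 0, -0.03, 0],
  [0, 0, -0.05, 0],
  [0, 0, -0.06, 0],
  [0, 0, -0.06, 0],
], grip=0.3)

```text
time: 37.3
tool_pos: [0.4899, -0.0898, 0.1797]
tcp_rot: [1.0, 0.017, 0.003, 0.001]
force: [0.7, 1.5, 0.0]
finger_gap: 0.0298
```

```bash
python3 - <<'E'
from h import *
c=snap('wrist','w20.png'); plan(.595,-.158,.18,.035)
E
```

```text
tool [ 0.489  -0.0895  0.1783] yaw 0.0348 gap 0.0302 t 37.35 F [0.3 0.  0.2]
move [ 0.1036  0.0722 -0.0013] turn -0.0002
```

View pics/w20.png

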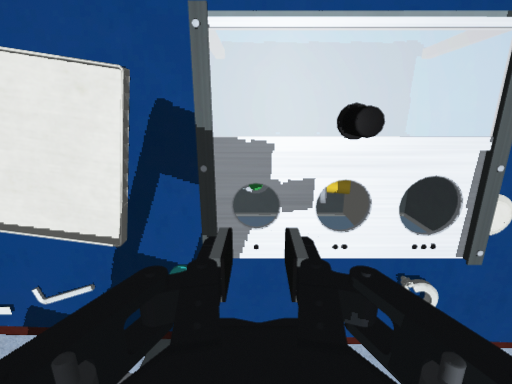

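Emit:
step_arm([
  [0.02, 0.014, 0, 0],
  [0.045, 0.032, 0, 0],
  [0.07, 0.05, 0, 0],
  [0.09, 0.065, 0, 0],
  [0.1, 0.0715, 0, 0],
  [0.1, 0.0715, 0, 0],
  [0.1, 0.0715, 0.01, 0],
  [0.1, 0.0715, 0.025, 0],
  [0.1, 0.0715, 0.04, 0],
  [0.1, 0.0715, 0.05, 0],
  [0.1, 0.0715, 0.054, 0],
  [0.1, 0.0715, 0.056, 0],
  [0.1, 0.0715, 0.056, 0],
], grip=1)

```text
time: 38.43
tool_pos: [0.5898, -0.1568, 0.1209]
tcp_rot: [1.0, 0.018, -0.001, -0.0]
force: [-0.3, 0.9, 0.3]
finger_gap: -0.0001
```

```bash
python3 - <<'E'
from h import *
c=snap('wrist','w21.png'); plan(.488,-.1613,.1215,.035)
c=snap('side'); cv2.imwrite('pics/s21.png',cv2.resize(c['frame'][130:280,220:370,::-1],None,fx=4,fy=4))
E
```

```text
tool [ 0.5904 -0.157   0.1215] yaw 0.035 gap 0.0 t 38.48 F [-0.7 -1.2  0.1]
move [-0.1025  0.0007 -0.    ] turn 0.0
```

View pics/s21.png

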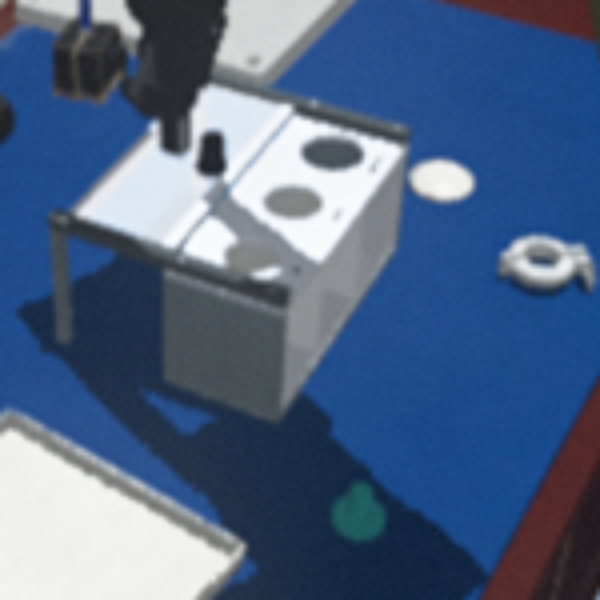

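Fingers are behind the knob. Push shut.

Emit:
step_arm([
  [-0.005, 0, 0, 0],
  [-0.012, 0, 0, 0],
  [-0.022, 0, 0, 0],
  [-0.034, 0, 0, 0],
  [-0.046, 0, 0, 0],
  [-0.058, 0, 0, 0],
  [-0.07, 0, 0, 0],
  [-0.08, 0, 0, 0],
  [-0.088, 0, 0, 0],
  [-0.093, 0.0005, 0, 0],
  [-0.096, 0.0005, 0, 0],
  [-0.098, 0.0005, 0, 0],
  [-0.098, 0.0005, 0, 0],
])

```text
time: 39.62
tool_pos: [0.4919, -0.161, 0.1211]
tcp_rot: [1.0, 0.017, -0.001, -0.0]
force: [-0.2, 0.8, -0.2]
finger_gap: 0.0002
```

Emit:
step_arm([
  [-0.002, 0, 0, 0],
  [-0.004, 0, 0, 0],
  [-0.006, 0, 0, 0],
  [-0.006, 0, 0, 0],
  [-0.006, 0, 0, 0],
])

```text
time: 40.03
tool_pos: [0.4878, -0.1614, 0.1213]
tcp_rot: [1.0, 0.017, 0.001, 0.0]
force: [4.5, 1.0, -4.7]
finger_gap: -0.0001
```

Emit:
step_arm([
  [-0.001, 0, 0, 0],
  [-0.0025, 0, 0, 0],
  [-0.0025, 0, 0, 0],
  [-0.0025, 0, 0, 0],
])

```text
time: 40.37
tool_pos: [0.4878, -0.1615, 0.1215]
tcp_rot: [1.0, 0.017, 0.003, 0.0]
force: [10.5, 2.1, -7.0]
finger_gap: 0.0001
```

Emit:
step_arm([
  [0.008, 0, 0, 0],
  [0.014, 0, 0, 0],
  [0.014, 0, -0.02, 0],
  [0.014, 0, -0.05, 0],
  [-0.01, 0, -0.09, 0],
  [-0.04, 0, -0.12, 0],
  [-0.07, 0, -0.15, 0],
  [-0.09, 0, -0.17, 0],
  [-0.09, 0, -0.17, 0],
  [-0.09, 0, -0.17, 0],
  [-0.09, 0, -0.17, 0],
])

```text
time: 41.28
tool_pos: [0.394, -0.1646, 0.2909]
tcp_rot: [1.0, 0.017, -0.0, 0.0]
force: [0.6, 1.1, 0.5]
finger_gap: -0.0003
```

```bash
python3 - <<'E'
from h import *
c=snap('wrist','w22.png'); plan(.4,-.16,.3,.035)
c=snap('side'); cv2.imwrite('pics/s22.png',cv2.resize(c['frame'][130:280,220:370,::-1],None,fx=4,fy=4))
E
```

```text
tool [ 0.394  -0.1644  0.2903] yaw 0.0348 gap -0.0001 t 41.33 F [ 0.2  0.5 -0.5]
move [ 0.0061 -0.0042 -0.0098] turn -0.0002
```

View pics/w22.png

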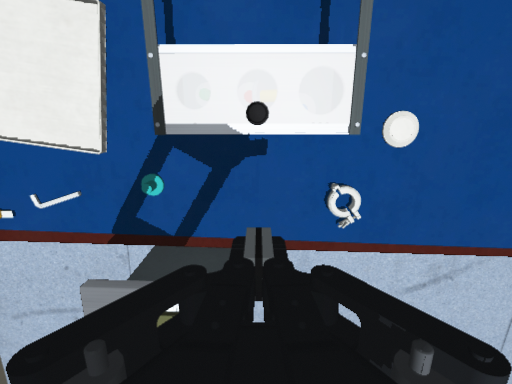

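View pics/s22.png

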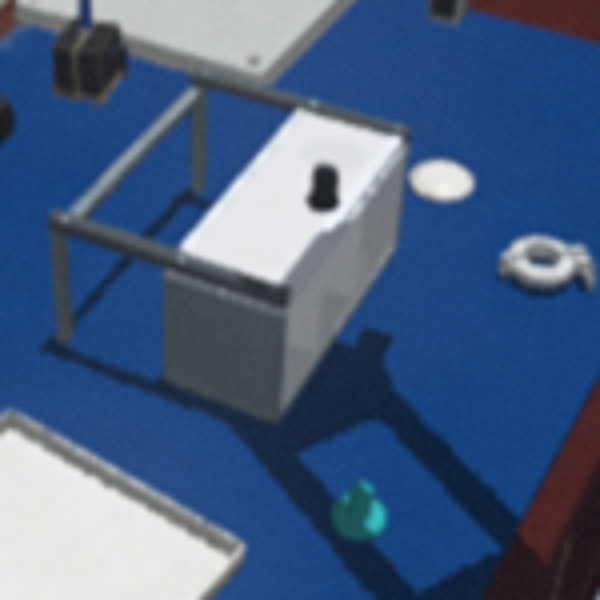

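```bash
python3 - <<'E'
from h import *
c=snap('wrist'); g=c['frame'].max(2)
m=np.zeros_like(g); m[95:130,235:280]=(g[95:130,235:280]<60)*255
k,l,s,ce=cv2.connectedComponentsWithStats(m); i=1+s[1:,4].argmax(); print(s[i],onz(c,*ce[i],.1465))
env.sign_off()
E
```

```text
[247 102  21  22 378] [ 0.46714778 -0.16140058  0.1465    ]
the job is handed in; nothing more can be done
```

The job is done and handed in at about 41 s of the 210 s allowed; `sign_off` gives no verdict.

**What I did:**
- **Guard opened:** I pushed it by its knob to the end stop, where the wrist force rose to about 12 N.
- **Red:** tried on the smallest opening, where it rested on the rim, then dropped through the middle one.
- **Yellow:** tried on the smallest opening, where it rested on the rim, then dropped through the middle one.
- **Blue:** rested on the rims of the smallest and the middle openings, then dropped through the largest.
- **Green:** dropped straight through the smallest opening.
- **Guard shut:** I pushed the knob back to its stop, about 10 N.

**Last checks:**
- The wrist picture after each drop showed that disc below its opening. For blue only the disc was seen, not its stem.
- After the fourth drop the tray was empty.
- The final knob reading was x = 0.467 m, matching the shut position worked out from the stops to about 1 mm.
- The gripper was clear of everything when I handed in.
- The clamp, flange and look-alikes were not touched and look unmoved in the pictures. There was no stopper in the scene.

No check failed. I saw no grip slip and no disc knocked aside. The heights at which the discs met the rims agreed to about 1 mm.

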